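Put the press mould away in the mould chest

TASK

Put the press mould away in the mould chest: raise the lid by its handle until the folding stay locks and the lid stands on it by itself, then lay the mould flat, pattern up, in the free part of the chest's front bay, beside the block already there. Then pull the stay's joint forward out of its lock by its knob and let the lid down gently on to the rim, never letting it drop. Do not strain the stay at any point: its foot is only clamped in a slot and must not be dragged along it; set the mould down without dropping it, and leave the other things where they are.

Things in the scene. Friction and masses are not known exactly. Their poses are not given: they have to be found in the camera images.
- chest: plywood chest 220 mm deep (x), 320 wide (y), 85 high to the rim, walls and floor 12 thick, fixed. Origin: centre of its underside; x points from the front (handle side, facing the robot) to the hinge side, y to its left, z up. A 45 mm high partition at x = 27 to 35 mm parts the front bay (inside x -98 to 27 mm, floor at z = 12) from the rear bay, which holds a wooden roller
- chest_bay (a point): point on the front bay's floor in the middle of its free part: x -45, y -50, z 12 mm in the chest's frame. Free from y = -148 to about 50 mm; a plaster block lies at the other end. The raised lid's handle hangs up to 105 mm in front of the hinge line, some 330 mm above the table: come in from the front
- lid (a joint): lid angle, rad: 0 shut, growing as the front edge rises. 12 mm board, 220 x 320 mm, 0.55 to 0.75 kg. The stay comes taut somewhere between 1.23 and 1.40, otherwise each time (by where its foot is clamped): the lid then suddenly pulls back and goes no farther. Eased about 0.065 back from there it rests on the locked stay. With the stay not locked, or broken, the lid falls shut when let go
- lid_hinge (a point): middle of the lid's hinge line, on the back rim (110 mm behind the chest's centre, 85 mm above the table); the line runs along the chest's y
- lid_handle (a point): middle of the lid's handle: a round steel bar 12 mm thick, 120 long, parallel to the hinge, held 40 mm out from the lid's front edge by a leg at each end; 260 mm from the hinge line and 6 mm above the plane of the lid's underside (91 mm above the table when shut). Gap between bar and lid 34 mm. Being round it turns in a pinch from above, which need not tilt with the lid
- stay (a joint): fold of the stay's middle joint (knuckle), rad: 0 (within 0.1) with the lid shut, growing as the lid rises; 2.81 with both links in line (taut); 3.31 at its stop = locked, knuckle slightly behind the line (hinge side). A weak spring takes it into the lock when the stay has been pulled taut and the lid is eased. Breaking it: pull the knuckle to the front with 2 to 3 N; the lid first rises 0.065 rad
- stay_knob (a point): middle of the knob on the stay's knuckle: a wooden grip 18 mm thick, 36 long, spinning freely, sticking out to the chest's left, parallel to the hinge; its middle is 44 mm out from the left wall. Stay locked: about 125 mm above the table, the raised lid's edge some 55 mm behind and 44 mm to the right of it, so lean the hand away to the left. Lid shut: in front of the pivot, about 50 mm up
- stay_pivot (a point): point on the axis of the stay's lower pivot, 54 to 70 mm above the table, level in y with the middle of the knob. The knob swings about it at 92.3 mm in an upright plane (the upper link, as long, goes to a pin on the lid's edge). Past the in-line point the lid's weight, up to 8 N at the knob, drives the knob on forward and down; where it stood at the start, the lid is shut
- stay_foot (a joint): slip of the stay's foot along its upright slot on the chest's left wall, m (up positive): 0 where it is clamped at the start. Its screw holds against some 30 N along the slot, which a steady pull of about 13 N on the lid's handle beyond taut overcomes, as does forcing the knob
- mould: the press mould: white plaster block 90 x 55 x 30 mm (x, y, z) with small diamond studs on top, 0.22 to 0.37 kg, lying on the table to the left of the chest; origin at the centre of its underside
- mould_center (a point): centre of the press mould, half-way up (15 mm above its underside), with the mould's axes: x along the 90 mm side, y along the 55 mm side, z up
- chest_block: another plaster block, 75 x 60 x 26 mm, lying in the left end of the chest's front bay; origin under its centre
- hump: round plaster hump mould, 84 mm across, 40 high, on the table; leave alone
- bat: round plaster disc, 110 mm across, 18 thick; leave alone
- cup: terracotta cup, 72 mm across, 80 high; leave alone
- jar: small lidded jar, 60 mm across, 75 high; leave alone
- knife: potter's knife with a wooden handle, 190 mm long; leave alone
- loop_tool: loop tool with a wooden handle, 190 mm long; leave alone
Mind the look-alikes: they are no part of the job. Leave any purple look-alike of the mould alone.

How it is judged:
By the outcome, as a careful person would: the job done as asked, in the order asked, and still so for the second after the job is handed in, with the robot touching nothing.
It also fails if it takes over 72 s, if anything falls off the work surface, if the arm or the gripper's body presses on something with over 40 N, if the wrist force passes 120 N, or if a joint passes its speed limit or range.

ROBOT

A 6-joint arm with a two-finger parallel gripper is mounted at the origin on the work surface. World frame = base frame: x ahead of the robot, y to its left, z up, the work surface at z = 0. Lengths are in mm, angles in rad, forces in N, time in s.
With the tool pointing down it reaches from about 275 to 1000 mm from the base axis. Payload 8.4 kg.
Tool frame: the origin (TCP) lies between the finger pads; the fingertips stand r.tips_ahead ahead of it and the grasp point (between the pads) lies 6 mm ahead of it (r.tips_ahead is the distance from the TCP to the fingertips, in mm); z points along the fingers, y is the line along which they close (so a half turn about z gives the same grasp; the last joint's range is limited). The gripper opens to 85 mm and grips with 20 to 120 N. Pads are 22 mm wide; open, the fingers measure 114 mm over their backs; the gripper's body (76 mm by 85 mm) begins 54 mm behind the grasp point. The pads swing forward as they close: fully open they stand 13 mm farther back than shut.
Start: joints at [1.225, 0.353, 1.633, -0, 1.155, -0.002], TCP at [210.666, 588.428, 226.681] pointing down, gripper open.
Joint ranges: [-2.63, 2.63], [-0.92, 2.1], [0.06, 2.66], [-1.3, 4.44], [0, 2.69], [-3.02, 3.02]. Speed limits (rad/s): [2.22, 2.22, 2.79, 3.14, 3.14, 3.14].

INTERFACE

Orientations are given as [roll, pitch, yaw] about the fixed x, y, z axes, in that order (R = Rz(yaw) Ry(pitch) Rx(roll)).
In Python, from rig import r gives the robot as it stands.
- The arm moves only by the tool carry_out, never from a script. Its arguments are lists of equal length, an entry for each row: "delta_pos": the shift along the tool's x, y, z in m, a list of three; "rot": the turn, a rotation vector about the tool's x, y, z in degrees, a list of three. A call has 1 to 8 rows; each row is the pose to reach, as a shift and turn from the pose commanded when the call began, along the tool's axes at that moment; what a row does not reach only later rows make up. A row lasts 1/8 s, in which the tool goes at most 62.5 mm and 10.7 degrees, less where a joint would pass 70% of its speed; a pose out of reach is approached as far as the arm can. A call with a gripper value outside its range is refused whole. "claw" is the finger opening in m, from 0 to 0.0854, set as the call begins (left out, the last holds). The fingers move at their own pace and stop on an object; "grip_force" is the grip in N (left out, the last holds). Time passes only in rows, so rows that repeat a pose let the fingers close. It gives the time, the measured TCP pose, the force, the opening and the grip force at its end, in the units of the state.
- r.sense(): the state, without advancing time (a new reading comes with each control period).
- r.grab_frame(name): name is "side" or "top" or "wrist"; returns the picture (400x640x3 uint8, blue, green, red); there is no depth.
- r.camera_info(name): a dict with "fx", "fy", "cx", "cy" (pixels), "distortion" ([k1, k2, p1, p2, k3] as OpenCV has them; the pictures are not rectified), "pose" (4x4, takes a point from camera to world coordinates); the wrist camera has in their place "hand_eye" (4x4, takes a point from camera to tool coordinates, whose origin is the TCP and whose axes are the flange's). Camera axes: x right, y down, z forward; pixel columns grow to the right and rows downward; lengths in mm; the calibration is good to about 2 mm. A picture is of the moment at which its call begins: read the wrist's pose just before it. camera_info takes no time and is no camera call.
- r.sign_off(): hands the job in; it is judged then, once.
Trained networks look in the newest picture that a camera, given by its name, has taken for a name from the list of things; names that differ only in an ending like _2 or _b are one class to them, and where a whole thing is asked for, a point or a joint stands for the part that bears it (a point fixed in the world has none). Each returns a list of dicts, best first, with "p" (0 to 1); they miss things now and then, are a little off and sometimes report something else, mostly with a low value. They report only what shows in the picture. A call takes as long as a camera call. They do not tell look-alikes from the thing itself.
- r.recognise(thing, camera): "box" ([left, top, right, bottom] in pixels, round what is visible of it).
- r.cut_out(thing, camera): "mask" (400x640 bool, what is visible of it) and "box" ([left, top, right, bottom] in pixels, round what is visible of it).
The state is a dict: "clock": time; "qpos": joint angles; "qvel": joint speeds; "joint_efforts": joint torques, N m; "eef_pos": TCP position; "tcp_rot": TCP orientation; "contact_force": force on the tool from outside, world axes, zero at the start; "wrist_torque": the same for the moment, N m; "opening": opening from 0.0 (shut) to 1.0 (fully open); "grasp_force": force on a finger pad.
Only numpy, scipy, OpenCV 4.12 (cv2) and the standard library are available. Lean on these libraries where they do the work, as an engineer would, in place of code of your own. Each camera call takes 0.05 s, during which the arm holds its last target. There are 200 camera calls.

## Working session

There is one attempt and no reset: what is moved stays moved. The work goes in short steps, Python scripts to look and compute and a tool call to move; the robot and the scene stay as the last step left them, time stands still between calls to the robot, and variables do not carry over. Pictures are saved under pics/ and viewed, at most 10 in all, crops included, and the job is handed in when it is done.

Besides the shell and the picture viewer there is one more tool, called by a JSON object that holds its "method" and its "body", one argument or row to a line. carry_out: Moves the arm, as the interface text tells. Its arguments: {"type":"object","properties":{"delta_pos":{"type":"array","items":{"type":"array","items":{"type":"number"}}},"rot":{"type":"array","items":{"type":"array","items":{"type":"number"}}},"claw":{"type":"number"},"grip_force":{"type":"number"}},"required":["delta_pos","rot"]}

```bash
ls; mkdir -p pics
python3 - <<'E'
from rig import r
import cv2,numpy as np
print(r.sense(), r.tips_ahead)
a=r.grab_frame("side");b=r.grab_frame("top")
cv2.imwrite("pics/s0.png",a);cv2.imwrite("pics/t0.png",b)
for c in("side","top"):
    i=r.camera_info(c);print(c,{k:np.round(v,3).tolist() for k,v in i.items()})
    for t in("chest","lid_handle","stay_knob","mould","lid"):
        for d in r.recognise(t,c)[:3]:print(c,t,np.round(d["box"],1).tolist(),round(d["p"],2))
print(r.camera_info("wrist"))
E
```

```text
pics
{'clock': 0.0, 'qpos': array([ 1.22460762e+00,  3.53695950e-01,  1.63412772e+00, -2.17145779e-05,
        1.15522076e+00, -2.39258683e-03]), 'qvel': array([-7.73984516e-04,  5.92997274e-04,  9.64614507e-06,  1.11262074e-04,
        2.20649528e-04,  4.89963430e-04]), 'joint_efforts': array([ 1.01416259e-03, -6.05268645e+01, -3.42064297e+01, -7.04723746e-07,
        9.69446555e-03,  1.01163221e-05]), 'eef_pos': array([210.50082033, 587.96525353, 225.93458782]), 'tcp_rot': array([-3.14014084e+00,  1.63800298e-05,  2.79780532e+00]), 'contact_force': array([-0.29122278, -0.09561641,  0.46974981]), 'wrist_torque': array([ 0.00022176, -0.03267251,  0.04123649]), 'grasp_force': 0.0, 'opening': 0.9995546476514714} 25.0
side {'fx': 492.348, 'fy': 492.348, 'cx': 322.282, 'cy': 193.334, 'distortion': [0.036, 0.0, 0.0, 0.0, 0.0], 'pose': [[0.937, -0.158, 0.312, 66.479], [-0.349, -0.46, 0.816, -891.362], [0.014, -0.874, -0.486, 707.315], [0.0, 0.0, 0.0, 1.0]]}
side chest [364.2, 203.4, 547.9, 353.6] 0.76
side chest [356.2, 215.5, 397.5, 238.0] 0.62
side lid_handle [368.2, 205.3, 541.9, 315.4]
[... 720 characters left out ...]
6, 179.0, 313.8, 209.4] 0.79
top mould [174.8, 144.9, 208.1, 170.4] 0.75
top lid [382.1, 116.4, 502.0, 209.8] 0.83
top lid [362.9, 162.8, 382.1, 200.1] 0.35
{'fx': 359.2513755245027, 'fy': 359.2513755245027, 'cx': 318.95360557965927, 'cy': 201.4942447061736, 'distortion': array([-0.00705071,  0.        ,  0.        ,  0.        ,  0.        ]), 'hand_eye': array([[ 6.81331930e-04, -9.45883118e-01, -3.24506799e-01,
         8.28199669e+01],
       [ 9.99999742e-01,  5.71101646e-04,  4.34925706e-04,
         1.02918846e+00],
       [-2.26062516e-04, -3.24507011e-01,  9.45883264e-01,
        -1.46788668e+02],
       [ 0.00000000e+00,  0.00000000e+00,  0.00000000e+00,
         1.00000000e+00]])}
```

View pics/s0.png

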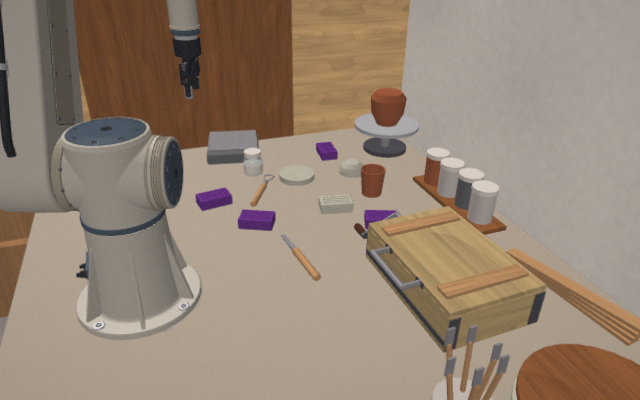

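View pics/t0.png

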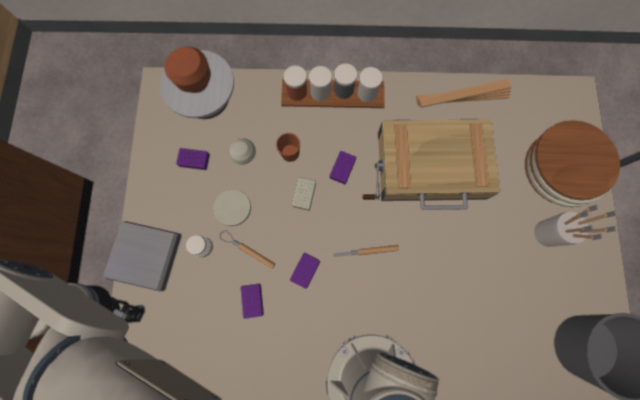

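The side view shows the white mould at (336,204) and the chest at (450,270). In the top view the mould is at (304,194), the handle bar at about (443,207), and the knob at about (370,197). The purple blocks are look-alikes. I'll zoom in for the chest pose.

```bash
cat > h.py <<'E'
from rig import r
import cv2,numpy as np
from scipy.spatial.transform import Rotation as R
def info(c):
    i=r.camera_info(c);K=np.array([[i["fx"],0,i["cx"]],[0,i["fy"],i["cy"]],[0,0,1.]])
    if c=="wrist":
        s=r.sense();T=np.eye(4);T[:3,:3]=R.from_euler("xyz",s["tcp_rot"]).as_matrix();T[:3,3]=s["eef_pos"]
        P=T@i["hand_eye"]
    else:P=i["pose"]
    return K,np.array(i["distortion"]),np.array(P)
def onz(c,px,z,cam=None):
    K,d,P=cam or info(c)
    u=cv2.undistortPoints(np.array(px,float).reshape(-1,1,2),K,d).reshape(-1,2)
    v=np.c_[u,np.ones(len(u))]@P[:3,:3].T
    return P[:3,3]+v*((z-P[2,3])/v[:,2])[:,None]
def proj(c,X,cam=None):
    K,d,P=cam or info(c);Q=np.linalg.inv(P)
    return cv2.projectPoints(np.array(X,float).reshape(-1,1,3),cv2.Rodrigues(Q[:3,:3])[0],Q[:3,3],K,d)[0].reshape(-1,2)
E
python3 - <<'E'
from h import *
b=cv2.imread("pics/t0.png");a=cv2.imread("pics/s0.png")
cv2.imwrite("pics/t1.png",cv2.resize(b[110:220,360:510],None,fx=5.2,fy=5.2,interpolation=cv2.INTER_CUBIC))
cv2.imwrite("pics/s1.png",cv2.resize(a[200:350,350:550],None,fx=4,fy=4,interpolation=cv2.INTER_CUBIC))
for q in r.cut_out("mould","top")[:4]:
    m=q["mask"].astype(np.uint8);c=max(cv2.findContours(m,0,2)[0],key=cv2.contourArea)
    w=onz("top",c.reshape(-1,2),30)[:,:2].astype(np.float32);print(q["box"],cv2.minAreaRect(w), b[m>0].mean(0))
E
```

```text
[333.4, 150.3, 353.1, 180.4] ((606.6439819335938, 87.26065826416016), (54.86901092529297, 94.77964782714844), 68.56686401367188) [105.68093385  46.90856031  88.1770428 ]
[379.2, 121.2, 498.8, 208.9] ((624.7177124023438, -204.7229766845703), (284.83837890625, 360.9273681640625), 1.9867569208145142) [ 89.78588724 122.83316038 148.18517237]
[242.3, 284.3, 262.3, 318.0] ((211.02784729003906, 337.3752136230469), (91.90548706054688, 60.88615798950195), 8.632824897766113) [107.17202797  53.95944056  92.74405594]
[174.9, 145.4, 208.4, 168.9] ((624.5689697265625, 541.0617065429688), (98.14391326904297, 61.02260208129883), 83.7551040649414) [100.28078818  49.06403941  86.19868637]
```

View pics/t1.png

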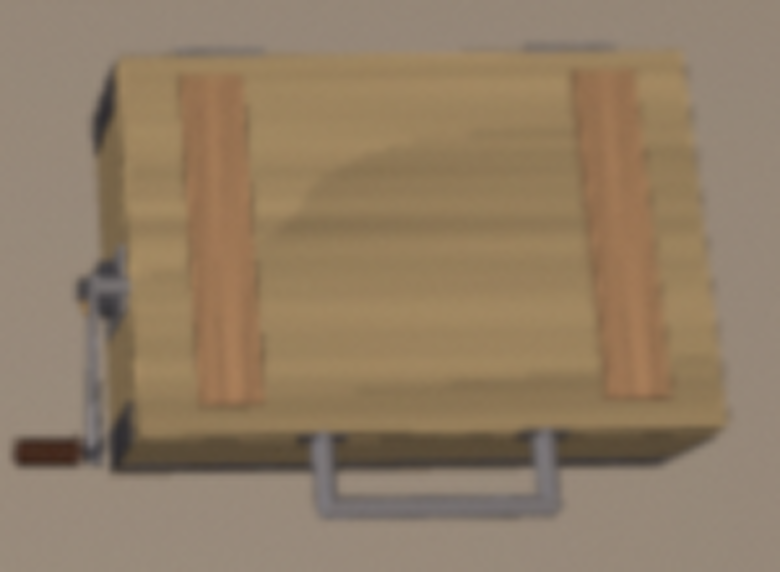

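View pics/s1.png

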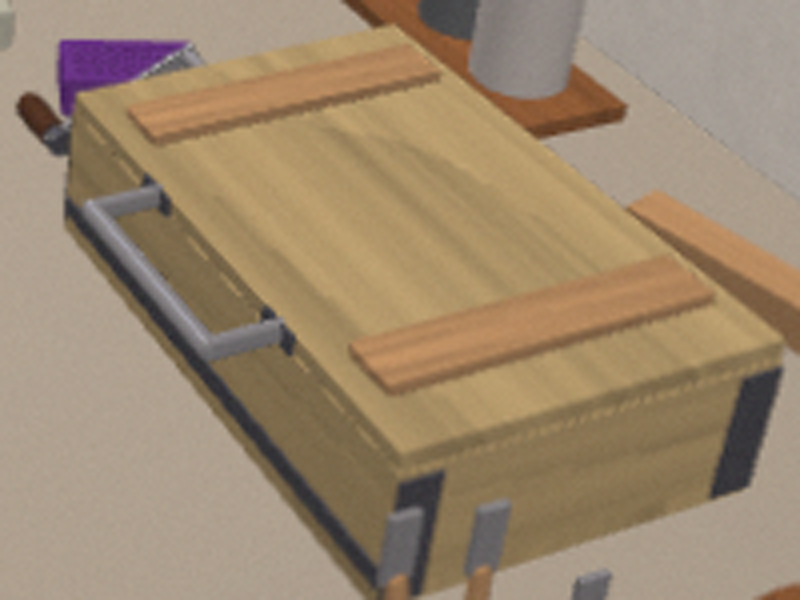

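The zoom shows the lid corners, the handle bar (top crop (322,508) to (555,505)), and the dark knob (top crop (48,453), side crop (38,112)). Next I'll fit the chest pose and the mould pose.

Run:
```python
from h import *
from scipy.optimize import least_squares
T=(np.array([[118,60],[683,52],[728,428],[132,438],[322,507],[555,504]])+.5)/5.2-.5+[360,110]
S=(np.array([[395,25],[782,350],[402,460],[75,97],[210,352],[88,208]])+.5)/4-.5+[350,200]
L=np.array([[110,160,97],[110,-160,97],[-110,-160,97],[-110,160,97],[-150,60,91],[-150,-60,91]])
LS=L[[0,1,2,3,5,4]]
ct,cs=info("top"),info("side")
def W(p,X):
    c,s=np.cos(p[2]),np.sin(p[2]);return X@np.array([[c,s,0],[-s,c,0],[0,0,1]])+[p[0],p[1],0]
def f(p):return np.r_[(proj("top",W(p,L),ct)-T).ravel(),(proj("side",W(p,LS),cs)-S).ravel()]
for F in(f,lambda p:f(p)[:12],lambda p:f(p)[12:]):
    o=least_squares(F,[620,-200,0]);print("chest",o.x,abs(o.fun).max(),np.sqrt((o.fun**2).mean()))
p=least_squares(f,[620,-200,0],loss="soft_l1").x;print(p)
print(np.round(f(p).reshape(-1,2),1).tolist())
for n,X in dict(handle=[-150,0,91],hinge=[110,0,85],bay=[-45,-50,12]).items():print(n,W(p,np.array([X])))
# knob
kt=(np.array([48,453])+.5)/5.2-.5+[360,110];ks=(np.array([38,112])+.5)/4-.5+[350,200]
o=least_squares(lambda X:np.r_[(proj("top",X,ct)[0]-kt),(proj("side",X,cs)[0]-ks)],[500,0,50]);print("knob",o.x,o.fun)
c,s=np.cos(p[2]),np.sin(p[2]);d=o.x[:2]-p[:2];print("knob chest frame",c*d[0]+s*d[1],-s*d[0]+c*d[1])
print("knob pred top px if y=204 z=50:",)
# mould
def seg(img,box):
    l,t,rr,bt=[int(v) for v in box];m=np.zeros(img.shape[:2],np.uint8)
    h=img[t-6:bt+6,l-6:rr+6].astype(int);b=h.min(2);m[t-6:bt+6,l-6:rr+6]=(h[...,2]-h[...,0]<28)&(h.mean(2)>140);return m
for cam,fn,box in(("top","t0",[293,179,314,210]),("side","s0",[319,194,354,213])):
    img=cv2.imread(f"pics/{fn}.png");m=seg(img,box);k=max(cv2.findContours(m,0,1)[0],key=cv2.contourArea).reshape(-1,2)
    print(cam,cv2.contourArea(k),k.min(0),k.max(0))
    w=onz(cam,k,30)[:,:2].astype(np.float32);print(cv2.minAreaRect(w))
    ds=[q for q in r.cut_out("mould",cam)]
    for q in ds:
        if abs(q["box"][0]-box[0])<10 and abs(q["box"][1]-box[1])<10:
            k=max(cv2.findContours(q["mask"].astype(np.uint8),0,1)[0],key=cv2.contourArea).reshape(-1,2);print("net",q["p"],cv2.minAreaRect(onz(cam,k,30)[:,:2].astype(np.float32)))
```

```text
chest [ 6.23448798e+02 -1.89384898e+02  3.08999407e-02] 1.9882253494564566 0.8830074186941088
chest [ 6.25104854e+02 -1.88878008e+02  3.51459599e-02] 1.3864690214980442 0.6222532132894624
chest [ 6.22001332e+02 -1.90609360e+02  2.84861277e-02] 1.6324437755835106 0.8850956718344489
[ 6.23691064e+02 -1.89191530e+02  3.20688429e-02]
[[-0.0, -0.4], [0.1, 0.2], [0.2, 0.8], [1.0, 0.2], [0.6, 1.0], [-1.4, 1.0], [0.2, -0.3], [1.9, -2.1], [0.2, -0.9], [-0.2, -1.0], [-0.6, -0.4], [1.0, 1.1]]
handle [[ 473.76818819 -194.00103181   91.        ]]
hinge [[ 733.63450626 -185.66456171   85.        ]]
bay [[ 580.31736858 -240.60867236   12.        ]]
knob [508.21450638  10.70226612  57.48218997] [-0.11069269  0.36075168  0.30582133 -0.07551384]
knob chest frame -109.00791999258338 203.4935831923628
knob pred top px if y=204 z=50:
top 432.5 [292 178] [313 207]
((525.19091796875, 203.8657684326172), (51.806583404541016, 85.80278778076172), 78.59080505371094)
net 0.59 ((522.6481323242188, 200.7198028564453), (58.747066497802734, 94.22084045410156), 79.8349380493164)
side 273.0 [318 194] [353 205]
((518.9368896484375, 201.472412109375), (55.7197380065918, 96.65772247314453), 79.89781951904297)
net 0.92 ((515.03564453125, 181.68707275390625), (102.83879089355469, 96.0374984741211), 70.91046142578125)
```

```bash
cat >> h.py <<'E'
import json
CH=np.array([623.5,-189.3,0.032])
def chest(X,p=None):
    p=CH if p is None else p
    return np.atleast_2d(X)@R.from_euler("z",p[2]).as_matrix().T+[p[0],p[1],0]
def down(yaw):return R.from_euler("z",yaw)*R.from_euler("x",np.pi)
def cmd():
    try:d=json.load(open("cmd.json"));return np.array(d[0]),R.from_rotvec(d[1])
    except FileNotFoundError:return np.array([210.666,588.428,226.681]),down(2.7978)
def rows(wp):
    "wp: (pos, Rotation) per row -> prints rows in calls of <=8; keeps the commanded pose"
    p0,q0=cmd()
    for k in range(0,len(wp),8):
        dp,rv=[],[]
        for p,q in wp[k:k+8]:
            dp.append(np.round(q0.inv().apply(np.array(p)-p0)/1000,4).tolist());rv.append(np.round((q0.inv()*q).as_rotvec(degrees=True),1).tolist())
        print("delta_pos",dp,"\nrot",rv)
        p0,q0=p0+q0.apply(np.array(dp[-1])*1000),q0*R.from_rotvec(rv[-1],degrees=True)
    json.dump([p0.tolist(),q0.as_rotvec().tolist()],open("cmd.json","w"))
def line(p1,q1,n,start=None):
    from scipy.spatial.transform import Slerp
    p0,q0=start or cmd();S=Slerp([0,1],R.concatenate([q0,q1]))
    return [(p0+(np.array(p1)-p0)*t,S(t)) for t in np.arange(1,n+1)/n]
def err():
    s=r.sense();p,q=cmd();print("t",round(s["clock"],2),"dpos",np.round(s["eef_pos"]-p,1),"drot",np.round((q.inv()*R.from_euler("xyz",s["tcp_rot"])).as_rotvec(degrees=True),1),"F",np.round(s["contact_force"],1),"open",round(s["opening"],3),"g",s["grasp_force"]);return s
E
python3 - <<'E'
from h import *
h=chest([-150,0,0])[0];print(h)
rows(line([h[0],h[1],215],down(np.pi/2+.032),24))
E
```

```text
[ 473.57679345 -194.09918084    0.        ]
delta_pos [[-0.0213, -0.027, 0.0005], [-0.0426, -0.054, 0.001], [-0.0639, -0.081, 0.0015], [-0.0852, -0.108, 0.0019], [-0.1065, -0.135, 0.0024], [-0.1278, -0.162, 0.0029], [-0.1491, -0.189, 0.0034], [-0.1704, -0.216, 0.0039]] 
rot [[0.0, -0.0, 2.9], [0.0, -0.0, 5.7], [0.0, -0.0, 8.6], [0.0, -0.0, 11.4], [0.0, -0.0, 14.3], [0.0, -0.0, 17.1], [0.0, -0.0, 20.0], [0.0, -0.0, 22.8]]
delta_pos [[-0.0301, -0.0167, 0.0005], [-0.0602, -0.0333, 0.001], [-0.0904, -0.0499, 0.0015], [-0.1205, -0.0666, 0.0019], [-0.1506, -0.0832, 0.0024], [-0.1807, -0.0999, 0.0029], [-0.2108, -0.1165, 0.0034], [-0.2409, -0.1331, 0.0039]] 
rot [[-0.0, -0.0, 2.9], [-0.0, -0.0, 5.7], [-0.0, -0.0, 8.6], [-0.0, -0.0, 11.4], [-0.0, -0.0, 14.3], [-0.0, -0.0, 17.1], [-0.0, -0.0, 20.0], [-0.0, -0.0, 22.8]]
delta_pos [[-0.0342, -0.0037, 0.0005], [-0.0684, -0.0074, 0.001], [-0.1026, -0.0111, 0.0014], [-0.1368, -0.0147, 0.0019], [-0.171, -0.0184, 0.0024], [-0.2052, -0.0221, 0.0029], [-0.2394, -0.0258, 0.0034], [-0.2736, -0.0294, 0.0039]] 
rot [[-0.0, -0.0, 2.9], [-0.0, -0.0, 5.8], [-0.0, -0.0, 8.6], [-0.0, -0.0, 11.5], [-0.0, -0.0, 14.3], [-0.0, -0.0, 17.2], [-0.0, -0.0, 20.0], [-0.0, -0.0, 22.9]]
```

{"method": "carry_out", "body": {
  "delta_pos": [
    [-0.0213,-0.027,0.0005],
    [-0.0426,-0.054,0.001],
    [-0.0639,-0.081,0.0015],
    [-0.0852,-0.108,0.0019],
    [-0.1065,-0.135,0.0024],
    [-0.1278,-0.162,0.0029],
    [-0.1491,-0.189,0.0034],
    [-0.1704,-0.216,0.0039]
  ],
  "rot": [
    [0.0,0.0,2.9],
    [0.0,0.0,5.7],
    [0.0,0.0,8.6],
    [0.0,0.0,11.4],
    [0.0,0.0,14.3],
    [0.0,0.0,17.1],
    [0.0,0.0,20.0],
    [0.0,0.0,22.8]
  ],
  "claw": 0.04,
  "grip_force": 20
}}

```text
clock: 1.75
eef_pos: [298.6, 326.7, 223.0]
tcp_rot: [3.141, 0.0, 2.398]
contact_force: [0.6, 0.2, -0.1]
opening: 0.465
grasp_force: 0.0
```

{"method": "carry_out", "body": {
  "delta_pos": [
    [-0.0301,-0.0167,0.0005],
    [-0.0602,-0.0333,0.001],
    [-0.0904,-0.0499,0.0015],
    [-0.1205,-0.0666,0.0019],
    [-0.1506,-0.0832,0.0024],
    [-0.1807,-0.0999,0.0029],
    [-0.2108,-0.1165,0.0034],
    [-0.2409,-0.1331,0.0039]
  ],
  "rot": [
    [0.0,0.0,2.9],
    [0.0,0.0,5.7],
    [0.0,0.0,8.6],
    [0.0,0.0,11.4],
    [0.0,0.0,14.3],
    [0.0,0.0,17.1],
    [0.0,0.0,20.0],
    [0.0,0.0,22.8]
  ]
}}

```text
clock: 2.75
eef_pos: [386.4, 65.7, 219.1]
tcp_rot: [3.141, 0.0, 2.0]
contact_force: [0.4, -0.2, 0.2]
opening: 0.473
grasp_force: 0.0
```

{"method": "carry_out", "body": {
  "delta_pos": [
    [-0.0342,-0.0037,0.0005],
    [-0.0684,-0.0074,0.001],
    [-0.1026,-0.0111,0.0014],
    [-0.1368,-0.0147,0.0019],
    [-0.171,-0.0184,0.0024],
    [-0.2052,-0.0221,0.0029],
    [-0.2394,-0.0258,0.0034],
    [-0.2736,-0.0294,0.0039]
  ],
  "rot": [
    [0.0,0.0,2.9],
    [0.0,0.0,5.8],
    [0.0,0.0,8.6],
    [0.0,0.0,11.5],
    [0.0,0.0,14.3],
    [0.0,0.0,17.2],
    [0.0,0.0,20.0],
    [0.0,0.0,22.9]
  ]
}}

```text
clock: 3.75
eef_pos: [474.0, -195.3, 215.1]
tcp_rot: [3.141, 0.0, 1.6]
contact_force: [0.4, -0.1, 0.2]
opening: 0.469
grasp_force: 0.0
```

Run:
```python
from h import *
err();cam=info("wrist");w=r.grab_frame("wrist")
for X in([-150,60,91],[-150,-60,91],[-150,0,91],[-110,160,97],[-110,-160,97]):
    q=proj("wrist",chest(X),cam)[0];print(X,q);cv2.drawMarker(w,tuple(int(v) for v in q),(0,0,255),0,12)
cv2.imwrite("pics/w0.png",w)
```

```text
t 3.75 dpos [ 0.3 -1.2  0.1] drot [-0.  -0.   0.1] F [ 0.4 -0.1  0.2] open 0.469 g 0.0
[-150, 60, 91] [316.57012963 111.61170739]
[-150, -60, 91] [317.11139822 257.90127946]
[-150, 0, 91] [316.85869257 189.76351753]
[-110, 160, 97] [379.36535343 -50.28581589]
[-110, -160, 97] [361.02231355 358.33997063]
```

View pics/w0.png

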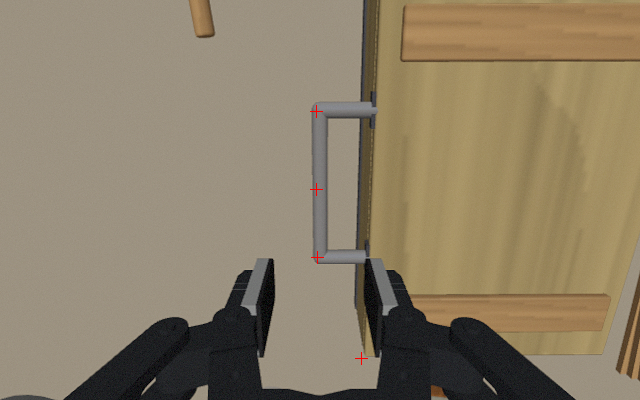

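The bar axis sits at column 320 (predicted 316.5) and its legs at rows 109 and 256.5, so the chest is about +2 mm in x and +1.3 mm in y from my fit. I'm updating that and descending to grip.

```bash
sed -i 's/^CH=.*/CH=np.array([625.5,-188.2,0.032])/' h.py
python3 - <<'E'
from h import *
h=chest([-150,0,97])[0];print(h)
q=down(np.pi/2+.032);w=line(h,q,6);w+=[w[-1]]*2
rows(w)
E
```

```text
[ 475.57679345 -192.99918084   97.        ]
delta_pos [[0.0002, 0.0003, 0.0197], [0.0003, 0.0007, 0.0393], [0.0005, 0.001, 0.059], [0.0007, 0.0013, 0.0787], [0.0009, 0.0017, 0.0983], [0.001, 0.002, 0.118], [0.001, 0.002, 0.118], [0.001, 0.002, 0.118]] 
rot [[-0.0, -0.0, -0.0], [-0.0, -0.0, -0.0], [-0.0, -0.0, -0.0], [-0.0, -0.0, -0.0], [-0.0, -0.0, -0.0], [-0.0, -0.0, -0.0], [-0.0, -0.0, -0.0], [-0.0, -0.0, -0.0]]
```

{"method": "carry_out", "body": {
  "delta_pos": [
    [0.0002,0.0003,0.0197],
    [0.0003,0.0007,0.0393],
    [0.0005,0.001,0.059],
    [0.0007,0.0013,0.0787],
    [0.0009,0.0017,0.0983],
    [0.001,0.002,0.118],
    [0.001,0.002,0.118],
    [0.001,0.002,0.118]
  ],
  "rot": [
    [0,0,0],
    [0,0,0],
    [0,0,0],
    [0,0,0],
    [0,0,0],
    [0,0,0],
    [0,0,0],
    [0,0,0]
  ],
  "claw": 0.036
}}

```text
clock: 4.8
eef_pos: [475.9, -193.1, 97.6]
tcp_rot: [3.141, 0.0, 1.602]
contact_force: [-0.5, -0.3, -0.0]
opening: 0.417
grasp_force: 0.0
```

{"method": "carry_out", "body": {
  "delta_pos": [
    [0,0,0],
    [0,0,0],
    [0,0,0],
    [0,0,0],
    [0,0,0]
  ],
  "rot": [
    [0,0,0],
    [0,0,0],
    [0,0,0],
    [0,0,0],
    [0,0,0]
  ],
  "claw": 0.0,
  "grip_force": 25
}}

```text
clock: 5.42
eef_pos: [475.6, -193.0, 97.0]
tcp_rot: [3.142, -0.0, 1.602]
contact_force: [-0.2, -0.2, 0.3]
opening: -0.003
grasp_force: 0.0
```

```bash
cat >> h.py <<'E'
# lid: handle point at angle th in the world; g = offset of the TCP from the handle in the grasp
def handle(th,p=None):
    return chest([110-260*np.cos(th)+6*np.sin(th),0,85+260*np.sin(th)+6*np.cos(th)],p)[0]
def arc(ths,off=None):
    q=down(np.pi/2+CH[2]);off=OFF if off is None else off
    return [(handle(t)+off,q) for t in ths]
OFF=np.array([0,0,6.])
E
python3 - <<'E'
from h import *
err()
rows(arc(np.linspace(0,.75,17)[1:]))
E
```

```text
t 5.42 dpos [-0. -0.  0.] drot [-0.  0.  0.] F [-0.2 -0.2  0.3] open -0.003 g 0.0
delta_pos [[0.0, 0.0006, -0.0122], [0.0, 0.0017, -0.0243], [0.0, 0.0034, -0.0364], [0.0, 0.0057, -0.0484], [0.0, 0.0085, -0.0602], [0.0, 0.0119, -0.0719], [0.0, 0.0158, -0.0835], [0.0, 0.0203, -0.0948]] 
rot [[-0.0, -0.0, -0.0], [-0.0, -0.0, -0.0], [-0.0, -0.0, -0.0], [-0.0, -0.0, -0.0], [-0.0, -0.0, -0.0], [-0.0, -0.0, -0.0], [-0.0, -0.0, -0.0], [-0.0, -0.0, -0.0]]
delta_pos [[0.0, 0.0049, -0.0112], [0.0001, 0.0104, -0.022], [0.0001, 0.0165, -0.0326], [0.0001, 0.023, -0.043], [0.0001, 0.0299, -0.053], [0.0001, 0.0374, -0.0626], [0.0001, 0.0452, -0.0719], [0.0001, 0.0535, -0.0808]] 
rot [[-0.0, -0.0, -0.0], [-0.0, -0.0, -0.0], [-0.0, -0.0, -0.0], [-0.0, -0.0, -0.0], [-0.0, -0.0, -0.0], [-0.0, -0.0, -0.0], [-0.0, -0.0, -0.0], [-0.0, -0.0, -0.0]]
```

The fingers closed on nothing, so I'll look.

Run:
```python
from h import *
json.dump([[475.6,-193.0,97.0],down(np.pi/2+.032).as_rotvec().tolist()],open("cmd.json","w"));err()
w=r.grab_frame("wrist");s=r.grab_frame("side")
cv2.imwrite("pics/w1.png",np.hstack([cv2.resize(w[:, :],(400,250)),cv2.resize(s[150:350,350:550],(400,400),interpolation=2)[:250]]))
c=cv2.resize(s[190:315,330:530],(800,500),interpolation=cv2.INTER_CUBIC);c[:200,480:]=cv2.resize(w,(320,200));cv2.imwrite("pics/w1.png",c)
```

```text
t 5.42 dpos [-0. -0.  0.] drot [-0.  0.  0.] F [-0.2 -0.2  0.3] open -0.003 g 0.0
```

View pics/w1.png

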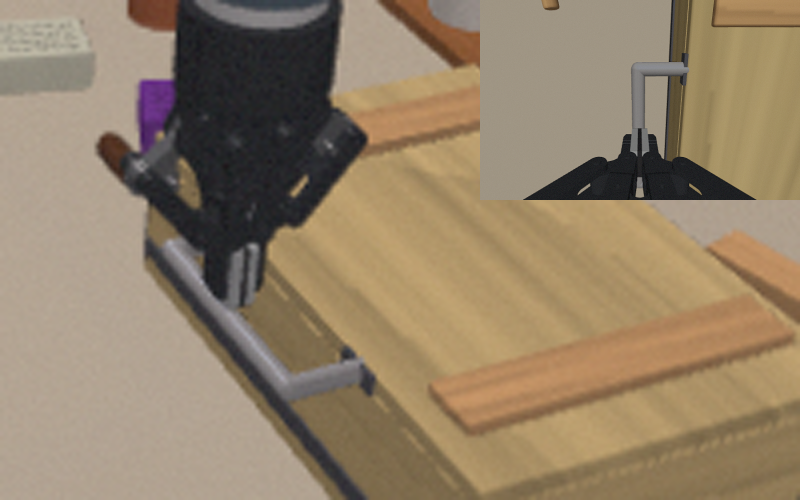

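Run:
```python
from h import *
p=r.sense()["eef_pos"]
for z in(72,80,91,97,103):print(z,(proj("side",[[p[0],p[1],z]])[0]-[330,190])*4)
for X in([-150,60,91],[-150,0,91],[-150,-60,91]):print(X,(proj("side",chest(X))[0]-[330,190])*4,proj("wrist",chest(X))[0]/2+[480,0])
```

```text
72 [224.7957843  344.37256817]
80 [225.99470279 331.88540172]
91 [227.6594636  314.56075642]
97 [228.57555653 305.03441364]
103 [229.49739992 295.45338957]
[-150, 60, 91] [172.77129989 248.98361776] [638.18580861  69.3873335 ]
[-150, 0, 91] [227.7197113  314.52943693] [638.32274753 132.2879766 ]
[-150, -60, 91] [288.3896627  386.89912236] [638.43315426 182.30583493]
```

{"method": "carry_out", "body": {
  "delta_pos": [
    [0,0,0],
    [0,0,0],
    [0,0,0],
    [0,0,0.006],
    [0,0,0.012],
    [0,0,0.012]
  ],
  "rot": [
    [0,0,0],
    [0,0,0],
    [0,0,0],
    [0,0,0],
    [0,0,0],
    [0,0,0]
  ],
  "claw": 0.036
}}

```text
clock: 6.28
eef_pos: [475.1, -192.8, 84.2]
tcp_rot: [-3.14, -0.001, 1.602]
contact_force: [-0.3, 0.3, 0.9]
opening: 0.423
grasp_force: 0.0
```

{"method": "carry_out", "body": {
  "delta_pos": [
    [0,0,0],
    [0,0,0],
    [0,0,0],
    [0,0,0],
    [0,0,0]
  ],
  "rot": [
    [0,0,0],
    [0,0,0],
    [0,0,0],
    [0,0,0],
    [0,0,0]
  ],
  "claw": 0.0,
  "grip_force": 25
}}

```text
clock: 6.9
eef_pos: [474.5, -193.0, 85.0]
tcp_rot: [-3.14, -0.0, 1.603]
contact_force: [-5.3, -1.2, 3.7]
opening: 0.124
grasp_force: 25.0
```

Run:
```python
from h import *
json.dump([[475.6,-193.0,85.0],down(np.pi/2+.032).as_rotvec().tolist()],open("cmd.json","w"));err()
w=r.grab_frame("wrist");s=r.grab_frame("side")
c=cv2.resize(w[220:400,190:450],(780,540),interpolation=cv2.INTER_CUBIC);c[:240,:270]=cv2.resize(s[240:280,370:415],(270,240),interpolation=2);cv2.imwrite("pics/w2.png",c)
```

```text
t 6.9 dpos [-1.1 -0.   0. ] drot [0.1 0.  0. ] F [-5.3 -1.2  3.7] open 0.124 g 24.998941719532013
```

View pics/w2.png

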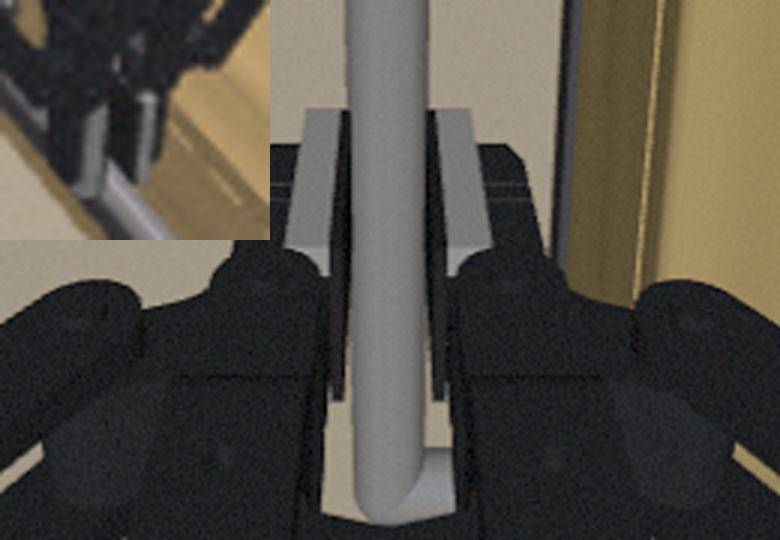

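It's gripping, but the opening (10.6 mm) and an upward force suggest the fingertips are wedged on the bar's upper half. I'll regrip lower.

{"method": "carry_out", "body": {
  "delta_pos": [
    [0,0,0],
    [0,0,0],
    [0,-0.0015,0],
    [0,-0.0015,0.005],
    [0,-0.0015,0.009],
    [0,-0.0015,0.009]
  ],
  "rot": [
    [0,0,0],
    [0,0,0],
    [0,0,0],
    [0,0,0],
    [0,0,0],
    [0,0,0]
  ],
  "claw": 0.036
}}

```text
clock: 7.75
eef_pos: [473.8, -192.9, 75.5]
tcp_rot: [-3.141, -0.0, 1.602]
contact_force: [0.1, -0.4, -0.6]
opening: 0.423
grasp_force: 0.0
```

{"method": "carry_out", "body": {
  "delta_pos": [
    [0,0,0],
    [0,0,0],
    [0,0,0],
    [0,0,0],
    [0,0,0]
  ],
  "rot": [
    [0,0,0],
    [0,0,0],
    [0,0,0],
    [0,0,0],
    [0,0,0]
  ],
  "claw": 0.0,
  "grip_force": 25
}}

```text
clock: 8.38
eef_pos: [474.4, -193.1, 76.1]
tcp_rot: [3.141, 0.0, 1.602]
contact_force: [2.4, 1.3, -1.7]
opening: 0.128
grasp_force: 25.6
```

```bash
sed -i 's/^CH=.*/CH=np.array([624.3,-188.2,0.032])/; s/^OFF=.*/OFF=np.array([0,0,-15.])/' h.py
python3 - <<'E'
from h import *
json.dump([[474.1,-193.05,76.0],down(np.pi/2+.032).as_rotvec().tolist()],open("cmd.json","w"));err()
rows(arc(np.linspace(0,.7,17)[1:]))
E
```

```text
t 8.38 dpos [ 0.3 -0.1  0.1] drot [-0. -0.  0.] F [ 2.4  1.3 -1.7] open 0.128 g 25.560452342033386
delta_pos [[0.0, 0.0008, -0.0114], [0.0, 0.0018, -0.0227], [0.0, 0.0033, -0.034], [0.0, 0.0053, -0.0452], [0.0, 0.0078, -0.0563], [0.0, 0.0107, -0.0673], [0.0, 0.0142, -0.0781], [0.0, 0.0181, -0.0888]] 
rot [[0.0, 0.0, 0.0], [0.0, 0.0, 0.0], [0.0, 0.0, 0.0], [0.0, 0.0, 0.0], [0.0, 0.0, 0.0], [0.0, 0.0, 0.0], [0.0, 0.0, 0.0], [0.0, 0.0, 0.0]]
delta_pos [[0.0, 0.0044, -0.0105], [0.0, 0.0092, -0.0208], [0.0, 0.0145, -0.0309], [0.0, 0.0202, -0.0407], [0.0, 0.0263, -0.0503], [0.0, 0.0329, -0.0596], [0.0, 0.0398, -0.0686], [0.0, 0.0472, -0.0773]] 
rot [[0.0, 0.0, 0.0], [0.0, 0.0, 0.0], [0.0, 0.0, 0.0], [0.0, 0.0, 0.0], [0.0, 0.0, 0.0], [0.0, 0.0, 0.0], [0.0, 0.0, 0.0], [0.0, 0.0, 0.0]]
```

{"method": "carry_out", "body": {
  "delta_pos": [
    [0.0,0.0008,-0.0114],
    [0.0,0.0018,-0.0227],
    [0.0,0.0033,-0.034],
    [0.0,0.0053,-0.0452],
    [0.0,0.0078,-0.0563],
    [0.0,0.0107,-0.0673],
    [0.0,0.0142,-0.0781],
    [0.0,0.0181,-0.0888]
  ],
  "rot": [
    [0,0,0],
    [0,0,0],
    [0,0,0],
    [0,0,0],
    [0,0,0],
    [0,0,0],
    [0,0,0],
    [0,0,0]
  ]
}}

```text
clock: 9.38
eef_pos: [491.6, -192.4, 165.2]
tcp_rot: [-3.14, -0.0, 1.602]
contact_force: [-1.3, -2.0, -3.8]
opening: 0.131
grasp_force: 24.5
```

{"method": "carry_out", "body": {
  "delta_pos": [
    [0.0,0.0044,-0.0105],
    [0.0,0.0092,-0.0208],
    [0.0,0.0145,-0.0309],
    [0.0,0.0202,-0.0407],
    [0.0,0.0263,-0.0503],
    [0.0,0.0329,-0.0596],
    [0.0,0.0398,-0.0686],
    [0.0,0.0472,-0.0773]
  ],
  "rot": [
    [0,0,0],
    [0,0,0],
    [0,0,0],
    [0,0,0],
    [0,0,0],
    [0,0,0],
    [0,0,0],
    [0,0,0]
  ]
}}

```text
clock: 10.38
eef_pos: [536.8, -190.9, 242.8]
tcp_rot: [-3.136, -0.001, 1.602]
contact_force: [-13.9, -0.8, 7.3]
opening: 0.121
grasp_force: 24.8
```

Run:
```python
from h import *
err()
cs,ct=info("side"),info("top")
a=r.grab_frame("side");cv2.imwrite("pics/s2.png",a)
ds=r.recognise("stay_knob","side");print([(np.round(d["box"]).tolist(),round(d["p"],2)) for d in ds[:3]])
b=r.grab_frame("top");cv2.imwrite("pics/t2.png",b)
ds=r.recognise("stay_knob","top");print([(np.round(d["box"]).tolist(),round(d["p"],2)) for d in ds[:3]])
# dark red-brown knob pixels
for n,im,box in(("side",a,(330,150,480,300)),("top",b,(355,140,400,215))):
    l,t,rr,bt=box;h=cv2.cvtColor(im[t:bt,l:rr],cv2.COLOR_BGR2HSV)
    m=((h[...,0]<14)|(h[...,0]>172))&(h[...,1]>110)&(h[...,2]<120)
    k,lab,st,ce=cv2.connectedComponentsWithStats(m.astype(np.uint8));print(n,[(st[i,4],np.round(ce[i]+[l,t],1).tolist()) for i in range(1,k) if st[i,4]>12])
rows(arc(np.linspace(.7,1.15,9)[1:]))
```

```text
t 10.38 dpos [-2.6  0.1  0.7] drot [0.3 0.  0. ] F [-13.9  -0.8   7.3] open 0.121 g 24.78511869907379
[([369.0, 193.0, 380.0, 198.0], 0.44)]
[([363.0, 172.0, 380.0, 183.0], 0.67)]
side [(np.int32(22), [364.7, 168.2]), (np.int32(28), [379.6, 169.1]), (np.int32(414), [371.5, 185.3])]
top [(np.int32(47), [371.6, 177.5])]
delta_pos [[0.0, 0.01, -0.0107], [0.0, 0.0205, -0.0208], [0.0, 0.0317, -0.0303], [0.0, 0.0433, -0.0392], [0.0, 0.0554, -0.0473], [0.0, 0.068, -0.0548], [0.0, 0.0809, -0.0616], [0.0, 0.0942, -0.0677]] 
rot [[0.0, 0.0, 0.0], [0.0, 0.0, 0.0], [0.0, 0.0, 0.0], [0.0, 0.0, 0.0], [0.0, 0.0, 0.0], [0.0, 0.0, 0.0], [0.0, 0.0, 0.0], [0.0, 0.0, 0.0]]
```

```bash
python3 - <<'E'
from h import *
p,q=arc([.7])[0];json.dump([p.tolist(),q.as_rotvec().tolist()],open("cmd.json","w"));err()
off=OFF+[-2.2,0,2]
rows(arc([.7,.75,.8,.85,.9,.95,.98,1.0],off))
E
sed -i 's/^OFF=.*/OFF=np.array([-2.2,0,-13.])/' h.py
```

```text
t 10.57 dpos [-2.4  0.1  0.9] drot [0.3 0.  0. ] F [-13.6  -1.6   8.2] open 0.123 g 24.942913055419922
delta_pos [[0.0001, -0.0022, -0.002], [0.0001, 0.0066, -0.0115], [0.0001, 0.016, -0.0206], [0.0001, 0.0257, -0.0292], [0.0001, 0.0359, -0.0373], [0.0001, 0.0464, -0.0449], [0.0001, 0.053, -0.0492], [0.0001, 0.0574, -0.0519]] 
rot [[0.0, 0.0, 0.0], [0.0, 0.0, 0.0], [0.0, 0.0, 0.0], [0.0, 0.0, 0.0], [0.0, 0.0, 0.0], [0.0, 0.0, 0.0], [0.0, 0.0, 0.0], [0.0, 0.0, 0.0]]
```

{"method": "carry_out", "body": {
  "delta_pos": [
    [0.0001,-0.0022,-0.002],
    [0.0001,0.0066,-0.0115],
    [0.0001,0.016,-0.0206],
    [0.0001,0.0257,-0.0292],
    [0.0001,0.0359,-0.0373],
    [0.0001,0.0464,-0.0449],
    [0.0001,0.053,-0.0492],
    [0.0001,0.0574,-0.0519]
  ],
  "rot": [
    [0,0,0],
    [0,0,0],
    [0,0,0],
    [0,0,0],
    [0,0,0],
    [0,0,0],
    [0,0,0],
    [0,0,0]
  ]
}}

```text
clock: 11.58
eef_pos: [597.1, -188.8, 295.9]
tcp_rot: [3.142, -0.0, 1.602]
contact_force: [-7.6, 1.4, 7.4]
opening: 0.127
grasp_force: 26.2
```

```bash
cat > knob.py <<'E'
from h import *
def model(th,a,vx,h):
    P=np.array([110-a*np.cos(th)+6*np.sin(th),85+a*np.sin(th)+6*np.cos(th)]);V=np.array([vx,h])
    d=P-V;L=np.hypot(*d);k=np.sqrt(max(92.3**2-L*L/4,0));n=np.array([-d[1],d[0]])/L
    return (P+V)/2+n*k   # to the front
def taut(a,vx,h):
    from scipy.optimize import brentq
    f=lambda th:np.hypot(110-a*np.cos(th)+6*np.sin(th)-vx,85+a*np.sin(th)+6*np.cos(th)-h)-184.6
    return brentq(f,.9,1.8)
E
python3 - <<'E'
from knob import *
s=err();F=s["contact_force"];th=1.0
print("rad",F@[-np.cos(th),0,np.sin(th)],"tan",F@[np.sin(th),0,np.cos(th)])
b=r.grab_frame("top");cv2.imwrite("pics/t3.png",b);dt=r.recognise("stay_knob","top")[:2]
a=r.grab_frame("side");cv2.imwrite("pics/s3.png",a);ds=r.recognise("stay_knob","side")[:2]
print([(d["box"],d["p"]) for d in dt+ds])
for fn in("t0","t2","t3"):
    im=cv2.imread(f"pics/{fn}.png");l,t,rr,bt=355,120,400,215;h=cv2.cvtColor(im[t:bt,l:rr],cv2.COLOR_BGR2HSV)
    m=((h[...,0]<14)|(h[...,0]>172))&(h[...,1]>110)&(h[...,2]<120)
    k,lab,st,ce=cv2.connectedComponentsWithStats(m.astype(np.uint8));print(fn,[(st[i,4],np.round(ce[i]+[l,t],1).tolist()) for i in range(1,k) if st[i,4]>12])
for th in(0,.7,1.0):
  for h in(54,62,70):
    K=model(th,135,-17.5,h);X=chest([K[0],204,K[1]]);print(th,h,np.round(K),proj("top",X)[0].round(1),proj("side",X)[0].round(1))
print([taut(135,-17.5,h) for h in(54,62,70)])
E
```

```text
t 11.57 dpos [0.4 0.1 1.9] drot [-0.  0.  0.] F [-7.6  1.4  7.4] open 0.127 g 26.165855526924133
rad 10.35046306509176 tan -2.391830965659597
[([245.6, 147.1, 264.6, 176.1], 0.65), ([383.6, 183.8, 391.6, 190.4], 0.53)]
t0 [(np.int32(42), [368.8, 196.5])]
t2 [(np.int32(47), [371.6, 177.5])]
t3 [(np.int32(48), [372.0, 162.5])]
0 54 [-110.   55.] [368.1 197.4] [359.  228.3]
0 62 [-109.   54.] [368.  197.3] [359.2 228.5]
0 70 [-108.   50.] [367.9 197. ] [359.8 229.8]
0.7 54 [-69. 130.] [370.8 176.6] [376.  198.1]
0.7 62 [-72. 136.] [371.1 177.1] [375.  196.2]
0.7 70 [-75. 142.] [371.4 177.5] [374.2 194.2]
1.0 54 [-31. 145.] [370.9 161.5] [390.8 189.8]
1.0 62 [-36. 152.] [371.3 162.4] [389.2 187.6]
1.0 70 [-40. 160.] [371.7 163. ] [387.9 185.2]
[1.2483529529209105, 1.3202285213854894, 1.3901024747969533]
```

```bash
python3 - <<'E'
from h import *
w=[]
for t,o in zip([1.0,1.03,1.06,1.09,1.12,1.15],np.linspace([-3.1,0,-11.6],[-3.1,0,-10.8],6)):w+=arc([t],o)
rows(w)
E
sed -i 's/^OFF=.*/OFF=np.array([-3.1,0,-10.8])/' h.py
```

```text
delta_pos [[-0.0, -0.0009, -0.0014], [-0.0, 0.0058, -0.0056], [-0.0, 0.0126, -0.0095], [-0.0, 0.0196, -0.0132], [-0.0, 0.0266, -0.0167], [-0.0, 0.0338, -0.02]] 
rot [[0.0, 0.0, 0.0], [0.0, 0.0, 0.0], [0.0, 0.0, 0.0], [0.0, 0.0, 0.0], [0.0, 0.0, 0.0], [0.0, 0.0, 0.0]]
```

{"method": "carry_out", "body": {
  "delta_pos": [
    [0.0,-0.0009,-0.0014],
    [0.0,0.0058,-0.0056],
    [0.0,0.0126,-0.0095],
    [0.0,0.0196,-0.0132],
    [0.0,0.0266,-0.0167],
    [0.0,0.0338,-0.02]
  ],
  "rot": [
    [0,0,0],
    [0,0,0],
    [0,0,0],
    [0,0,0],
    [0,0,0],
    [0,0,0]
  ]
}}

```text
clock: 12.52
eef_pos: [631.0, -187.7, 314.5]
tcp_rot: [3.141, -0.0, 1.602]
contact_force: [-1.7, 4.0, -0.1]
opening: 0.124
grasp_force: 25.2
```

```bash
cat >> knob.py <<'E'
def knobfit(th):
    "top (colour) and side (net) knob pixel, best h for the angle th and free (th,h)"
    from scipy.optimize import least_squares
    b=r.grab_frame("top");a=r.grab_frame("side");ds=r.recognise("stay_knob","side")
    l,t,rr,bt=355,100,400,215;h=cv2.cvtColor(b[t:bt,l:rr],cv2.COLOR_BGR2HSV)
    m=((h[...,0]<14)|(h[...,0]>172))&(h[...,1]>110)&(h[...,2]<120)
    k,lab,st,ce=cv2.connectedComponentsWithStats(m.astype(np.uint8));c=[(st[i,4],np.round(ce[i]+[l,t],1).tolist()) for i in range(1,k) if st[i,4]>12]
    print("top",c,"side",[(np.round([(d["box"][0]+d["box"][2])/2,(d["box"][1]+d["box"][3])/2],1).tolist(),round(d["p"],2)) for d in ds[:3]])
    for hh in(58,62,66,70):
        K=model(th,135,-17.5,hh);X=chest([K[0],204,K[1]]);print(hh,np.round(K),proj("top",X)[0].round(1),proj("side",X)[0].round(1))
def force(th):
    s=err();F=s["contact_force"];print("rad",round(F@[-np.cos(th),0,np.sin(th)],1),"tan",round(F@[np.sin(th),0,np.cos(th)],1))
E
python3 - <<'E'
from knob import *
force(1.15);knobfit(1.15)
E
```

```text
t 12.53 dpos [0.5 0.2 0.6] drot [-0.  0.  0.] F [-1.7  4.  -0.1] open 0.124 g 25.176720321178436
rad 0.6 tan -1.6
top [(np.int32(129), [367.8, 104.2]), (np.int32(51), [371.9, 154.5])] side [([396.7, 183.6], 0.57)]
58 [ -9. 150.] [370.8 153.3] [398.9 186.6]
62 [-13. 154.] [371. 154.] [397.8 185.3]
66 [-16. 158.] [371.3 154.5] [396.8 184. ]
70 [-18. 162.] [371.5 155. ] [396.  182.7]
```

Run:
```python
from h import *
rows(arc([1.18,1.21,1.235,1.26,1.275,1.285,1.285]))
```

```text
delta_pos [[-0.0, 0.0072, -0.0029], [-0.0, 0.0145, -0.0056], [-0.0, 0.0207, -0.0077], [-0.0, 0.0269, -0.0096], [-0.0, 0.0306, -0.0107], [-0.0, 0.0332, -0.0114], [-0.0, 0.0332, -0.0114]] 
rot [[0.0, 0.0, 0.0], [0.0, 0.0, 0.0], [0.0, 0.0, 0.0], [0.0, 0.0, 0.0], [0.0, 0.0, 0.0], [0.0, 0.0, 0.0], [0.0, 0.0, 0.0]]
```

{"method": "carry_out", "body": {
  "delta_pos": [
    [0.0,0.0072,-0.0029],
    [0.0,0.0145,-0.0056],
    [0.0,0.0207,-0.0077],
    [0.0,0.0269,-0.0096],
    [0.0,0.0306,-0.0107],
    [0.0,0.0332,-0.0114],
    [0.0,0.0332,-0.0114]
  ],
  "rot": [
    [0,0,0],
    [0,0,0],
    [0,0,0],
    [0,0,0],
    [0,0,0],
    [0,0,0],
    [0,0,0]
  ]
}}

```text
clock: 13.55
eef_pos: [664.1, -186.7, 325.9]
tcp_rot: [3.141, -0.0, 1.603]
contact_force: [-2.5, 5.5, 3.1]
opening: 0.121
grasp_force: 25.7
```

Run:
```python
from knob import *
force(1.285);knobfit(1.285);rows(arc([1.29,1.295]))
print(json.load(open("cmd.json"))[0])
```

```text
t 13.55 dpos [0.4 0.2 0.6] drot [-0.1  0.   0. ] F [-2.5  5.5  3.1] open 0.121 g 25.681185722351074
rad 3.7 tan -1.5
top [(np.int32(133), [368.0, 104.1]), (np.int32(51), [371.5, 146.1])] side []
58 [ 30. 137.] [369.6 141.4] [412.5 188.5]
62 [ 15. 148.] [370.4 145. ] [407.7 185.5]
66 [  9. 154.] [370.7 146.3] [405.8 183.7]
70 [  5. 160.] [371.  147.2] [404.4 182.1]
delta_pos [[-0.0, 0.0012, -0.0003], [-0.0, 0.0025, -0.0006]] 
rot [[0.0, 0.0, 0.0], [0.0, 0.0, 0.0]]
[666.1816837616539, -186.75927725064832, 325.98565180550656]
```

{"method": "carry_out", "body": {
  "delta_pos": [
    [0.0,0.0025,-0.0006],
    [0.0,0.005,-0.0013],
    [0.0,0.0075,-0.0019],
    [0.0,0.0075,-0.0019]
  ],
  "rot": [
    [0,0,0],
    [0,0,0],
    [0,0,0],
    [0,0,0]
  ]
}}

```text
clock: 14.2
eef_pos: [671.7, -186.5, 327.9]
tcp_rot: [3.14, -0.0, 1.602]
contact_force: [-1.9, 5.2, 3.5]
opening: 0.124
grasp_force: 25.7
```

Run:
```python
from knob import *
p,q=arc([1.315])[0];json.dump([p.tolist(),q.as_rotvec().tolist()],open("cmd.json","w"))
force(1.315);knobfit(1.315)
K=[(h,taut(135,-17.5,h).__round__(3)) for h in(62,64,66,68,70)];print(K)
```

```text
t 14.2 dpos [0.5 0.1 0.7] drot [-0.1  0.   0. ] F [-1.9  5.2  3.5] open 0.124 g 25.747497975826263
rad 3.9 tan -0.9
top [(np.int32(133), [367.9, 104.1]), (np.int32(46), [370.7, 143.5])] side [([409.2, 183.6], 0.54)]
58 [ 32. 138.] [369.6 140.7] [413.3 188.2]
62 [ 26. 143.] [370.  141.9] [411.5 186.6]
66 [ 16. 152.] [370.5 144.2] [408.2 184.1]
70 [ 11. 158.] [370.9 145.3] [406.5 182.3]
[(62, 1.32), (64, 1.338), (66, 1.355), (68, 1.373), (70, 1.39)]
```

{"method": "carry_out", "body": {
  "delta_pos": [
    [0.0,0.0015,-0.0004],
    [0.0,0.0015,-0.0004]
  ],
  "rot": [
    [0,0,0],
    [0,0,0]
  ]
}}

```text
clock: 14.6
eef_pos: [673.0, -186.5, 328.3]
tcp_rot: [3.14, -0.0, 1.602]
contact_force: [-2.2, 4.6, 2.6]
opening: 0.123
grasp_force: 25.7
```

{"method": "carry_out", "body": {
  "delta_pos": [
    [0.0,0.0015,-0.0004],
    [0.0,0.0015,-0.0004]
  ],
  "rot": [
    [0,0,0],
    [0,0,0]
  ]
}}

```text
clock: 14.85
eef_pos: [674.5, -186.4, 328.6]
tcp_rot: [3.141, -0.0, 1.602]
contact_force: [-1.6, 4.4, 3.5]
opening: 0.127
grasp_force: 25.7
```

{"method": "carry_out", "body": {
  "delta_pos": [
    [0.0,0.0015,-0.0004],
    [0.0,0.0015,-0.0004]
  ],
  "rot": [
    [0,0,0],
    [0,0,0]
  ]
}}

```text
clock: 15.1
eef_pos: [676.1, -186.5, 328.8]
tcp_rot: [3.141, -0.0, 1.602]
contact_force: [-0.8, 4.6, 3.0]
opening: 0.125
grasp_force: 25.7
```

{"method": "carry_out", "body": {
  "delta_pos": [
    [0.0,0.0012,-0.0003],
    [0.0,0.0012,-0.0003]
  ],
  "rot": [
    [0,0,0],
    [0,0,0]
  ]
}}

```text
clock: 15.35
eef_pos: [677.2, -186.4, 329.1]
tcp_rot: [3.141, -0.0, 1.602]
contact_force: [-1.6, 5.8, 2.7]
opening: 0.125
grasp_force: 25.7
```

{"method": "carry_out", "body": {
  "delta_pos": [
    [0.0,0.0012,-0.0003],
    [0.0,0.0012,-0.0003]
  ],
  "rot": [
    [0,0,0],
    [0,0,0]
  ]
}}

```text
clock: 15.6
eef_pos: [678.5, -186.3, 329.4]
tcp_rot: [3.14, -0.0, 1.602]
contact_force: [0.4, 5.7, 2.9]
opening: 0.124
grasp_force: 25.7
```

Run:
```python
from knob import *
knobfit(1.342)
```

```text
top [(np.int32(137), [367.8, 104.0]), (np.int32(47), [370.4, 140.5])] side [([415.8, 185.0], 0.57), ([410.4, 254.5], 0.5)]
58 [ 34. 138.] [369.6 140. ] [413.9 188. ]
62 [ 34. 140.] [369.7 139.7] [414.  187.2]
66 [ 25. 148.] [370.2 141.7] [411.1 184.9]
70 [ 17. 156.] [370.7 143.4] [408.7 182.7]
```

{"method": "carry_out", "body": {
  "delta_pos": [
    [0.0,0.001,-0.0002],
    [0.0,0.001,-0.0002]
  ],
  "rot": [
    [0,0,0],
    [0,0,0]
  ]
}}

```text
clock: 16.0
eef_pos: [678.7, -186.3, 329.4]
tcp_rot: [-3.141, -0.0, 1.602]
contact_force: [-3.4, 5.0, 2.9]
opening: 0.122
grasp_force: 25.8
```

{"method": "carry_out", "body": {
  "delta_pos": [
    [0.0,0.0004,-0.0001],
    [0.0,0.0004,-0.0001],
    [0.0,0.0004,-0.0001]
  ],
  "rot": [
    [0,0,0],
    [0,0,0],
    [0,0,0]
  ]
}}

```text
clock: 16.38
eef_pos: [678.9, -186.3, 329.5]
tcp_rot: [-3.14, -0.0, 1.602]
contact_force: [-3.4, 5.9, 3.4]
opening: 0.124
grasp_force: 25.8
```

Run:
```python
from knob import *
p,q=arc([1.315])[0];p=p+q.apply([0,8.3,-2.1]);json.dump([p.tolist(),q.as_rotvec().tolist()],open("cmd.json","w"))
force(1.345);knobfit(1.342)
# nominal commanded angle ~ from x
print(p, [ (t,handle(t)+OFF) for t in(1.345,1.348)])
rows([(p+(a-arc([1.347])[0][0]),q) for a,_ in arc([1.34,1.33,1.32,1.31,1.30,1.29,1.285,1.285])])
```

```text
t 16.38 dpos [-0.6 -0.   0.1] drot [0.1 0.  0. ] F [-3.4  5.9  3.4] open 0.124 g 25.809695720672607
rad 4.1 tan -2.5
top [(np.int32(135), [367.8, 104.1]), (np.int32(46), [370.3, 138.5])] side [([413.4, 186.4], 0.48)]
58 [ 34. 138.] [369.6 140. ] [413.9 188. ]
62 [ 34. 140.] [369.7 139.7] [414.  187.2]
66 [ 25. 148.] [370.2 141.7] [411.1 184.9]
70 [ 17. 156.] [370.7 143.4] [408.7 182.7]
[ 679.49077985 -186.33405809  329.3582464 ] [(1.345, array([ 678.80872658, -186.35589125,  328.94348971])), (1.348, array([ 679.57280016, -186.33143255,  329.09942842]))]
delta_pos [[0.0, -0.0018, 0.0004], [-0.0, -0.0043, 0.0009], [-0.0, -0.0069, 0.0015], [-0.0, -0.0094, 0.0021], [-0.0, -0.0119, 0.0027], [0.0, -0.0144, 0.0034], [-0.0, -0.0157, 0.0037], [-0.0, -0.0157, 0.0037]] 
rot [[0.0, 0.0, 0.0], [0.0, 0.0, 0.0], [0.0, 0.0, 0.0], [0.0, 0.0, 0.0], [0.0, 0.0, 0.0], [0.0, 0.0, 0.0], [0.0, 0.0, 0.0], [0.0, 0.0, 0.0]]
```

{"method": "carry_out", "body": {
  "delta_pos": [
    [0.0,-0.0018,0.0004],
    [0.0,-0.0043,0.0009],
    [0.0,-0.0069,0.0015],
    [0.0,-0.0094,0.0021],
    [0.0,-0.0119,0.0027],
    [0.0,-0.0144,0.0034],
    [0.0,-0.0157,0.0037],
    [0.0,-0.0157,0.0037]
  ],
  "rot": [
    [0,0,0],
    [0,0,0],
    [0,0,0],
    [0,0,0],
    [0,0,0],
    [0,0,0],
    [0,0,0],
    [0,0,0]
  ]
}}

```text
clock: 17.52
eef_pos: [663.9, -186.8, 325.7]
tcp_rot: [3.141, -0.0, 1.602]
contact_force: [-1.4, 4.5, 0.7]
opening: 0.126
grasp_force: 25.6
```

Run:
```python
from knob import *
force(1.285);knobfit(1.285)
# locked prediction
for h in(62,64,66,68):
    th=taut(135,-17.5,h)-.065;P=np.array([110-135*np.cos(th)+6*np.sin(th),85+135*np.sin(th)+6*np.cos(th)]);V=np.array([-17.5,h]);d=P-V;L=np.hypot(*d)
    K=(P+V)/2-np.array([-d[1],d[0]])/L*np.sqrt(92.3**2-L*L/4);X=chest([K[0],204,K[1]]);print("locked",h,round(th,3),K.round(1),proj("top",X)[0].round(1),proj("side",X)[0].round(1))
```

```text
t 17.52 dpos [ 0.1 -0.   0.1] drot [-0.  0.  0.] F [-1.4  4.5  0.7] open 0.126 g 25.616080462932587
rad 1.1 tan -1.1
top [(np.int32(136), [367.9, 104.0]), (np.int32(46), [369.5, 135.6])] side []
58 [ 30. 137.] [369.6 141.4] [412.5 188.5]
62 [ 15. 148.] [370.4 145. ] [407.7 185.5]
66 [  9. 154.] [370.7 146.3] [405.8 183.7]
70 [  5. 160.] [371.  147.2] [404.4 182.1]
locked 62 1.255 [ 48.6 126.4] [368.9 136.6] [418.6 191.1]
locked 64 1.273 [ 49.6 127.4] [368.9 136.1] [419.  190.6]
locked 66 1.29 [ 50.5 128.4] [369.  135.7] [419.4 190.2]
locked 68 1.308 [ 51.4 129.4] [369.  135.2] [419.7 189.8]
```

{"method": "carry_out", "body": {
  "delta_pos": [
    [0.0,-0.001,0.0003],
    [0.0,-0.0015,0.0004],
    [0.0,-0.0015,0.0004]
  ],
  "rot": [
    [0,0,0],
    [0,0,0],
    [0,0,0]
  ]
}}

```text
clock: 18.05
eef_pos: [662.9, -186.9, 325.5]
tcp_rot: [3.14, -0.0, 1.602]
contact_force: [0.5, 4.9, 1.6]
opening: 0.126
grasp_force: 25.6
```

{"method": "carry_out", "body": {
  "delta_pos": [
    [0.0,-0.0008,0.0002],
    [0.0,-0.0008,0.0002]
  ],
  "rot": [
    [0,0,0],
    [0,0,0]
  ]
}}

```text
clock: 18.3
eef_pos: [662.3, -186.9, 325.3]
tcp_rot: [3.139, -0.0, 1.602]
contact_force: [1.3, 5.9, 0.4]
opening: 0.127
grasp_force: 25.6
```

Run:
```python
from knob import *
p,q=cmd();p=p+q.apply([0,-2.3,.6]);json.dump([p.tolist(),q.as_rotvec().tolist()],open("cmd.json","w"))
force(1.28)
# release: open, then up; then to the front-left above the mould
rows([(p+[0,0,60*k/4],q) for k in(1,2,3,4)])
m=np.array([521,202.]);rows(line([480,-60,400],down(2.3),8));rows(line([m[0],m[1],190],down(2.94),8))
```

```text
t 18.3 dpos [ 0.8 -0.   0.3] drot [-0.1  0.   0. ] F [1.3 5.9 0.4] open 0.127 g 25.571162402629852
rad 0.0 tan 1.3
delta_pos [[-0.0, 0.0, -0.015], [-0.0, 0.0, -0.03], [-0.0, 0.0, -0.045], [-0.0, 0.0, -0.06]] 
rot [[0.0, 0.0, 0.0], [0.0, 0.0, 0.0], [0.0, 0.0, 0.0], [0.0, 0.0, 0.0]]
delta_pos [[0.0166, -0.0222, -0.0019], [0.0332, -0.0443, -0.0037], [0.0497, -0.0665, -0.0056], [0.0663, -0.0887, -0.0075], [0.0829, -0.1108, -0.0093], [0.0995, -0.133, -0.0112], [0.1161, -0.1552, -0.0131], [0.1327, -0.1773, -0.0149]] 
rot [[0.0, 0.0, -5.0], [0.0, 0.0, -10.0], [0.0, 0.0, -15.0], [0.0, 0.0, -20.0], [0.0, 0.0, -25.0], [0.0, 0.0, -30.0], [0.0, 0.0, -35.0], [0.0, 0.0, -39.9]]
delta_pos [[0.021, 0.0256, 0.0262], [0.0421, 0.0512, 0.0525], [0.0631, 0.0769, 0.0787], [0.0841, 0.1025, 0.105], [0.1051, 0.1281, 0.1312], [0.1262, 0.1537, 0.1575], [0.1472, 0.1793, 0.1837], [0.1682, 0.2049, 0.21]] 
rot [[-0.0, 0.0, -4.6], [-0.0, 0.0, -9.2], [-0.0, 0.0, -13.8], [-0.0, 0.0, -18.4], [-0.0, 0.0, -22.9], [-0.0, 0.0, -27.5], [-0.0, 0.0, -32.1], [-0.0, 0.0, -36.7]]
```

{"method": "carry_out", "body": {
  "delta_pos": [
    [0,0,0],
    [0,0,0],
    [0,0,0],
    [0,0,0]
  ],
  "rot": [
    [0,0,0],
    [0,0,0],
    [0,0,0],
    [0,0,0]
  ],
  "claw": 0.03
}}

```text
clock: 18.8
eef_pos: [661.5, -187.3, 325.0]
tcp_rot: [-3.142, 0.0, 1.602]
contact_force: [0.0, 0.4, -0.4]
opening: 0.349
grasp_force: 0.0
```

Run:
```python
from knob import *
s=r.sense();print(s["clock"],s["contact_force"],s["eef_pos"]);w=r.grab_frame("wrist")
a=r.grab_frame("side");c=np.zeros((560,800,3),np.uint8);c[:400,:640]=a;c[300:,400:]=cv2.resize(w,(400,260));cv2.imwrite("pics/v1.png",c)
knobfit(1.28)
```

```text
18.8 [ 0.03302904  0.43807584 -0.36648467] [ 661.46477484 -187.32701446  325.00541848]
top [(np.int32(130), [368.0, 104.2]), (np.int32(45), [369.6, 135.6])] side [([419.5, 189.4], 0.57)]
58 [ 24. 140.] [369.9 142.9] [410.6 187.8]
62 [ 14. 149.] [370.4 145.5] [407.2 185.4]
66 [  8. 155.] [370.8 146.7] [405.4 183.6]
70 [  4. 160.] [371.1 147.5] [404.  182.1]
```

View pics/v1.png

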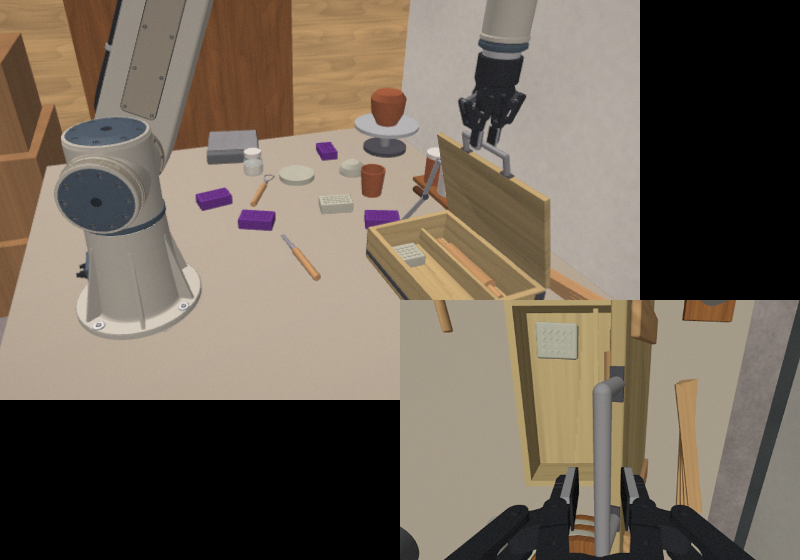

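The lid stands on the locked stay: the knob in the side view is at (419.5,189.4), which is the locked position, and the force is zero. I'm letting go and moving over the mould.

{"method": "carry_out", "body": {
  "delta_pos": [
    [0.0,0.0,-0.015],
    [0.0,0.0,-0.03],
    [0.0,0.0,-0.045],
    [0.0,0.0,-0.06]
  ],
  "rot": [
    [0,0,0],
    [0,0,0],
    [0,0,0],
    [0,0,0]
  ]
}}

```text
clock: 19.55
eef_pos: [661.6, -187.1, 386.7]
tcp_rot: [3.141, 0.0, 1.602]
contact_force: [0.6, -0.9, -1.3]
opening: 0.352
grasp_force: 0.0
```

{"method": "carry_out", "body": {
  "delta_pos": [
    [0.0166,-0.0222,-0.0019],
    [0.0332,-0.0443,-0.0037],
    [0.0497,-0.0665,-0.0056],
    [0.0663,-0.0887,-0.0075],
    [0.0829,-0.1108,-0.0093],
    [0.0995,-0.133,-0.0112],
    [0.1161,-0.1552,-0.0131],
    [0.1327,-0.1773,-0.0149]
  ],
  "rot": [
    [0.0,0.0,-5.0],
    [0.0,0.0,-10.0],
    [0.0,0.0,-15.0],
    [0.0,0.0,-20.0],
    [0.0,0.0,-25.0],
    [0.0,0.0,-30.0],
    [0.0,0.0,-35.0],
    [0.0,0.0,-39.9]
  ],
  "claw": 0.085
}}

```text
clock: 20.55
eef_pos: [479.4, -59.5, 400.9]
tcp_rot: [3.141, 0.001, 2.301]
contact_force: [0.3, 0.2, -0.6]
opening: 0.994
grasp_force: 0.0
```

{"method": "carry_out", "body": {
  "delta_pos": [
    [0.021,0.0256,0.0262],
    [0.0421,0.0512,0.0525],
    [0.0631,0.0769,0.0787],
    [0.0841,0.1025,0.105],
    [0.1051,0.1281,0.1312],
    [0.1262,0.1537,0.1575],
    [0.1472,0.1793,0.1837],
    [0.1682,0.2049,0.21]
  ],
  "rot": [
    [0.0,0.0,-4.6],
    [0.0,0.0,-9.2],
    [0.0,0.0,-13.8],
    [0.0,0.0,-18.4],
    [0.0,0.0,-22.9],
    [0.0,0.0,-27.5],
    [0.0,0.0,-32.1],
    [0.0,0.0,-36.7]
  ]
}}

```text
clock: 21.55
eef_pos: [521.8, 203.2, 190.0]
tcp_rot: [3.141, 0.001, 2.942]
contact_force: [0.9, -0.2, -0.5]
opening: 0.996
grasp_force: 0.0
```

Run:
```python
from h import *
err();cam=info("wrist");w=r.grab_frame("wrist")
for q in r.cut_out("mould","wrist")[:3]:
    m=q["mask"].astype(np.uint8);k=max(cv2.findContours(m,0,1)[0],key=cv2.contourArea).reshape(-1,2)
    print(np.round(q["box"]).tolist(),round(q["p"],2),w[m>0].mean(0).round(),[ (z,cv2.minAreaRect(onz("wrist",k,z,cam)[:,:2].astype(np.float32))) for z in (30,0)])
print(proj("wrist",[[521,202,0],[521,202,30]],cam))
cv2.imwrite("pics/w3.png",w)
```

```text
t 21.55 dpos [0.8 1.2 0.1] drot [-0.  -0.1 -0.1] F [ 0.9 -0.2 -0.5] open 0.996 g 0.0
[196.0, 231.0, 255.0, 323.0] 0.98 [115.  40.  91.] [(30, ((603.8335571289062, 92.51011657714844), (54.97189712524414, 100.77381134033203), 70.40596771240234)), (0, ((619.7814331054688, 79.99913024902344), (60.34855270385742, 110.6302719116211), 70.40596771240234))]
[287.0, 124.0, 351.0, 227.0] 0.82 [141. 158. 160.] [(30, ((522.59375, 203.71945190429688), (55.039093017578125, 92.23129272460938), 78.34580993652344)), (0, ((530.595703125, 202.08558654785156), (60.42234420776367, 101.25221252441406), 78.34580993652344))]
[629.0, 184.0, 638.0, 239.0] 0.79 [56. 18. 43.] [(30, ((612.3419189453125, 481.1343078613281), (53.31486892700195, 9.076461791992188), 4.877702713012695)), (0, ((629.1220703125, 506.6336364746094), (58.52952194213867, 9.964240074157715), 4.8777008056640625))]
[[316.4476599  168.42556189]
 [316.24401919 176.5338014 ]]
```

View pics/w3.png

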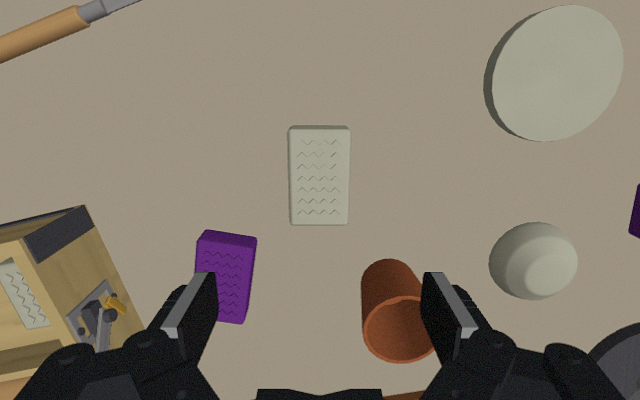

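The white mould is at (319,175) px, with a footprint of 55 x 92 mm centred at (522.5,203.5). Two depth cues put the real fingertips about 28 mm behind the stated distance, so I'll descend guarded.

Run:
```python
from h import *
rows(line([522.3,203.4,30],down(2.938),8))
p,q=cmd();print(p,q.as_matrix().round(3).tolist())
```

```text
delta_pos [[-0.0001, 0.0002, 0.02], [-0.0002, 0.0004, 0.04], [-0.0004, 0.0006, 0.06], [-0.0005, 0.0008, 0.08], [-0.0006, 0.001, 0.1], [-0.0007, 0.0013, 0.12], [-0.0009, 0.0015, 0.14], [-0.001, 0.0017, 0.16]] 
rot [[-0.0, 0.0, 0.0], [-0.0, 0.0, 0.0], [-0.0, 0.0, 0.0], [-0.0, 0.0, 0.0], [-0.0, 0.0, 0.1], [-0.0, 0.0, 0.1], [-0.0, 0.0, 0.1], [-0.0, 0.0, 0.1]]
[522.30708965 203.42864282  29.9582464 ] [[-0.979, 0.202, -0.0], [0.202, 0.979, 0.0], [0.0, -0.0, -1.0]]
```

{"method": "carry_out", "body": {
  "delta_pos": [
    [-0.0001,0.0002,0.02],
    [-0.0002,0.0004,0.04],
    [-0.0004,0.0006,0.06],
    [-0.0005,0.0008,0.08],
    [-0.0006,0.001,0.1],
    [-0.0007,0.0013,0.12],
    [-0.0009,0.0015,0.14],
    [-0.001,0.0017,0.16]
  ],
  "rot": [
    [0,0,0],
    [0,0,0],
    [0,0,0],
    [0,0,0],
    [0,0,0.1],
    [0,0,0.1],
    [0,0,0.1],
    [0,0,0.1]
  ],
  "claw": 0.075
}}

```text
clock: 22.65
eef_pos: [523.5, 203.1, 30.6]
tcp_rot: [3.141, 0.001, 2.936]
contact_force: [-0.6, 0.5, 0.9]
opening: 0.881
grasp_force: 0.0
```

{"method": "carry_out", "body": {
  "delta_pos": [
    [0,0,0.003],
    [0,0,0.006],
    [0,0,0.006]
  ],
  "rot": [
    [0,0,0],
    [0,0,0],
    [0,0,0]
  ]
}}

```text
clock: 23.02
eef_pos: [523.1, 203.4, 24.8]
tcp_rot: [3.141, 0.001, 2.937]
contact_force: [-0.1, -0.2, 0.7]
opening: 0.879
grasp_force: 0.0
```

{"method": "carry_out", "body": {
  "delta_pos": [
    [0,0,0.003],
    [0,0,0.004],
    [0,0,0.004]
  ],
  "rot": [
    [0,0,0],
    [0,0,0],
    [0,0,0]
  ]
}}

```text
clock: 23.4
eef_pos: [522.5, 203.3, 20.0]
tcp_rot: [-3.142, -0.0, 2.937]
contact_force: [-0.1, -0.9, -1.1]
opening: 0.876
grasp_force: 0.0
```

Run:
```python
from h import *
p,q=cmd();json.dump([(p-[0,0,10]).tolist(),q.as_rotvec().tolist()],open("cmd.json","w"));err()
w=r.grab_frame("wrist");s=r.grab_frame("side")
c=cv2.resize(w,(800,500));c[:240,:320]=cv2.resize(s[170:230,300:380],(320,240),interpolation=2);cv2.imwrite("pics/w4.png",c)
```

```text
t 23.4 dpos [ 0.2 -0.1  0. ] drot [0. 0. 0.] F [-0.1 -0.9 -1.1] open 0.876 g 0.0
```

View pics/w4.png

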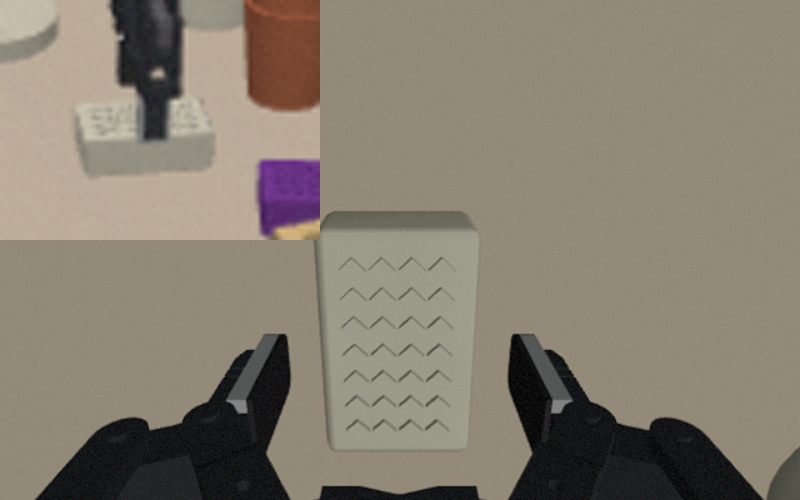

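The mould is centred between the fingers (wrist view: mould at column 398, tips at row 335). I'll compute the tip height from the side view.

Run:
```python
from h import *
_,q=cmd();p=r.sense()["eef_pos"];y=q.as_matrix()[:,1]
for d in(38,45,52):
    for z in(0,10,20,30,40):print(d,z,proj("side",[[*(p-y*d)[:2],z]])[0].round(1),end=" ")
    print()
```

```text
38 0 [337.2 215.4] 38 10 [337.3 212.3] 38 20 [337.4 209.1] 38 30 [337.5 205.9] 38 40 [337.7 202.7] 
45 0 [337.7 216.7] 45 10 [337.8 213.6] 45 20 [337.9 210.4] 45 30 [338.  207.3] 45 40 [338.1 204. ] 
52 0 [338.1 218.1] 52 10 [338.3 214.9] 52 20 [338.4 211.8] 52 30 [338.5 208.6] 52 40 [338.6 205.4]
```

{"method": "carry_out", "body": {
  "delta_pos": [
    [0,0,0.004],
    [0,0,0.008],
    [0,0,0.012],
    [0,0,0.012]
  ],
  "rot": [
    [0,0,0],
    [0,0,0],
    [0,0,0],
    [0,0,0]
  ]
}}

```text
clock: 24.0
eef_pos: [522.2, 203.2, 7.5]
tcp_rot: [-3.141, -0.001, 2.937]
contact_force: [0.1, -0.2, 1.1]
opening: 0.878
grasp_force: 0.0
```

{"method": "carry_out", "body": {
  "delta_pos": [
    [0,0,0.003],
    [0,0,0.006],
    [0,0,0.006]
  ],
  "rot": [
    [0,0,0],
    [0,0,0],
    [0,0,0]
  ]
}}

```text
clock: 24.38
eef_pos: [522.3, 203.3, 1.7]
tcp_rot: [-3.141, -0.0, 2.937]
contact_force: [0.1, -0.1, -0.1]
opening: 0.878
grasp_force: 0.0
```

{"method": "carry_out", "body": {
  "delta_pos": [
    [0,0,0.003],
    [0,0,0.003]
  ],
  "rot": [
    [0,0,0],
    [0,0,0]
  ]
}}

```text
clock: 24.62
eef_pos: [522.3, 203.3, -1.2]
tcp_rot: [-3.141, -0.0, 2.937]
contact_force: [0.6, -0.6, -0.2]
opening: 0.876
grasp_force: 0.0
```

{"method": "carry_out", "body": {
  "delta_pos": [
    [0,0,0],
    [0,0,0],
    [0,0,0],
    [0,0,0],
    [0,0,0]
  ],
  "rot": [
    [0,0,0],
    [0,0,0],
    [0,0,0],
    [0,0,0],
    [0,0,0]
  ],
  "claw": 0.0,
  "grip_force": 45
}}

```text
clock: 25.25
eef_pos: [522.6, 203.4, -0.8]
tcp_rot: [3.141, 0.0, 2.937]
contact_force: [-0.8, -0.3, 6.3]
opening: 0.634
grasp_force: 48.7
```

Run:
```python
from h import *
p,q=cmd();p=p-[0,0,21];json.dump([p.tolist(),q.as_rotvec().tolist()],open("cmd.json","w"));err()
A=p+[0,0,171];B=chest([-140,-52,160])[0];C=chest([-44,-52,150])[0];D=chest([-44,-52,50])[0];Q=down(np.pi+.032)
w=line(A,q,5);w+=line(B,Q,12,(A,q));w+=line(C,Q,3,(B,Q));w+=line(D,Q,4,(C,Q));rows(w);print(cmd()[0])
```

```text
t 25.25 dpos [ 0.3 -0.   0.2] drot [-0. -0.  0.] F [-0.8 -0.3  6.3] open 0.634 g 48.651498556137085
delta_pos [[0.0, -0.0, -0.0342], [0.0, -0.0, -0.0684], [0.0, -0.0, -0.1026], [0.0, -0.0, -0.1368], [0.0, -0.0, -0.171], [-0.0046, -0.0372, -0.1702], [-0.0092, -0.0744, -0.1693], [-0.0138, -0.1115, -0.1685]] 
rot [[0.0, 0.0, 0.0], [0.0, 0.0, 0.0], [0.0, 0.0, 0.0], [0.0, 0.0, 0.0], [0.0, 0.0, 0.0], [-0.0, -0.0, -1.1], [-0.0, -0.0, -2.3], [-0.0, -0.0, -3.4]]
delta_pos [[-0.0023, -0.0374, 0.0008], [-0.0047, -0.0748, 0.0016], [-0.0071, -0.1122, 0.0025], [-0.0095, -0.1496, 0.0033], [-0.0119, -0.187, 0.0041], [-0.0142, -0.2244, 0.005], [-0.0166, -0.2617, 0.0058], [-0.019, -0.2991, 0.0066]] 
rot [[-0.0, -0.0, -1.1], [-0.0, -0.0, -2.2], [-0.0, -0.0, -3.4], [-0.0, -0.0, -4.5], [-0.0, -0.0, -5.6], [-0.0, -0.0, -6.7], [-0.0, -0.0, -7.9], [-0.0, -0.0, -9.0]]
delta_pos [[0.0035, -0.0373, 0.0009], [-0.0285, -0.0367, 0.0042], [-0.0605, -0.0361, 0.0075], [-0.0925, -0.0355, 0.0109], [-0.0925, -0.0355, 0.0359], [-0.0925, -0.0355, 0.0609], [-0.0925, -0.0355, 0.0859], [-0.0925, -0.0355, 0.1109]] 
rot [[-0.0, -0.0, -1.1], [-0.0, -0.0, -1.1], [-0.0, -0.0, -1.1], [-0.0, -0.0, -1.1], [-0.0, -0.0, -1.1], [-0.0, -0.0, -1.1], [-0.0, -0.0, -1.1], [-0.0, -0.0, -1.1]]
[ 582.0203685  -241.59557359   49.9582464 ]
```

{"method": "carry_out", "body": {
  "delta_pos": [
    [0.0,0.0,-0.0342],
    [0.0,0.0,-0.0684],
    [0.0,0.0,-0.1026],
    [0.0,0.0,-0.1368],
    [0.0,0.0,-0.171],
    [-0.0046,-0.0372,-0.1702],
    [-0.0092,-0.0744,-0.1693],
    [-0.0138,-0.1115,-0.1685]
  ],
  "rot": [
    [0,0,0],
    [0,0,0],
    [0,0,0],
    [0,0,0],
    [0,0,0],
    [0,0,-1.1],
    [0,0,-2.3],
    [0,0,-3.4]
  ]
}}

```text
clock: 26.25
eef_pos: [512.7, 90.3, 167.0]
tcp_rot: [-3.141, -0.001, 2.998]
contact_force: [-0.7, 0.2, -1.7]
opening: 0.632
grasp_force: 49.1
```

{"method": "carry_out", "body": {
  "delta_pos": [
    [-0.0023,-0.0374,0.0008],
    [-0.0047,-0.0748,0.0016],
    [-0.0071,-0.1122,0.0025],
    [-0.0095,-0.1496,0.0033],
    [-0.0119,-0.187,0.0041],
    [-0.0142,-0.2244,0.005],
    [-0.0166,-0.2617,0.0058],
    [-0.019,-0.2991,0.0066]
  ],
  "rot": [
    [0,0,-1.1],
    [0,0,-2.2],
    [0,0,-3.4],
    [0,0,-4.5],
    [0,0,-5.6],
    [0,0,-6.7],
    [0,0,-7.9],
    [0,0,-9.0]
  ]
}}

```text
clock: 27.25
eef_pos: [488.4, -208.4, 160.3]
tcp_rot: [3.141, -0.001, -3.129]
contact_force: [0.5, 0.6, -2.6]
opening: 0.63
grasp_force: 49.1
```

{"method": "carry_out", "body": {
  "delta_pos": [
    [0.0035,-0.0373,0.0009],
    [-0.0285,-0.0367,0.0042],
    [-0.0605,-0.0361,0.0075],
    [-0.0925,-0.0355,0.0109],
    [-0.0925,-0.0355,0.0359],
    [-0.0925,-0.0355,0.0609],
    [-0.0925,-0.0355,0.0859],
    [-0.0925,-0.0355,0.1109]
  ],
  "rot": [
    [0,0,-1.1],
    [0,0,-1.1],
    [0,0,-1.1],
    [0,0,-1.1],
    [0,0,-1.1],
    [0,0,-1.1],
    [0,0,-1.1],
    [0,0,-1.1]
  ]
}}

```text
clock: 28.25
eef_pos: [581.4, -241.5, 48.4]
tcp_rot: [3.141, -0.001, -3.11]
contact_force: [0.3, 1.2, -2.3]
opening: 0.633
grasp_force: 49.2
```

Run:
```python
from h import *
err();cam=info("wrist");w=r.grab_frame("wrist")
for q in r.cut_out("mould","wrist")[:3]:
    k=max(cv2.findContours(q["mask"].astype(np.uint8),0,1)[0],key=cv2.contourArea).reshape(-1,2)
    print(np.round(q["box"]).tolist(),round(q["p"],2),cv2.minAreaRect(onz("wrist",k,81,cam)[:,:2].astype(np.float32)),cv2.minAreaRect(onz("wrist",k,38,cam)[:,:2].astype(np.float32)))
p=info("top")
# where chest rim inner front edge projects (rim z=85) vs wrist dark edge, printed for the record
print(proj("wrist",chest([[-98,-148,12],[-98,50,12],[27,-50,57],[-98,-148,85]]),cam).round())
cv2.imwrite("pics/w5.png",w)
rows(line(cmd()[0]-[0,0,35],cmd()[1],6))
```

```text
t 28.25 dpos [-0.6  0.1 -1.5] drot [-0.   0.1  0. ] F [ 0.3  1.2 -2.3] open 0.633 g 49.20405685901642
[241.0, 179.0, 394.0, 394.0] 0.95 ((576.5281982421875, -240.99093627929688), (91.10376739501953, 52.19853591918945), 1.8375921249389648) ((605.6613159179688, -240.08901977539062), (125.37540435791016, 71.83470153808594), 1.8376177549362183)
[[129. 139.]
 [517. 139.]
 [321. 402.]
 [ 14. 175.]]
delta_pos [[-0.0, -0.0, 0.0058], [-0.0, -0.0, 0.0117], [-0.0, -0.0, 0.0175], [-0.0, -0.0, 0.0233], [-0.0, -0.0, 0.0292], [-0.0, -0.0, 0.035]] 
rot [[0.0, 0.0, 0.0], [0.0, 0.0, 0.0], [0.0, 0.0, 0.0], [0.0, 0.0, 0.0], [0.0, 0.0, 0.0], [0.0, 0.0, 0.0]]
```

{"method": "carry_out", "body": {
  "delta_pos": [
    [-0.004,0.0,0.0],
    [-0.004,0.0,0.0058],
    [-0.004,0.0,0.0117],
    [-0.004,0.0,0.0175],
    [-0.004,0.0,0.0233],
    [-0.004,0.0,0.0292],
    [-0.004,0.0,0.034],
    [-0.004,0.0,0.034]
  ],
  "rot": [
    [0,0,0],
    [0,0,0],
    [0,0,0],
    [0,0,0],
    [0,0,0],
    [0,0,0],
    [0,0,0],
    [0,0,0]
  ]
}}

```text
clock: 29.35
eef_pos: [585.6, -241.5, 15.5]
tcp_rot: [3.141, -0.001, -3.11]
contact_force: [-0.1, 0.4, -2.8]
opening: 0.636
grasp_force: 49.0
```

{"method": "carry_out", "body": {
  "delta_pos": [
    [0,0,0.001],
    [0,0,0.002],
    [0,0,0.002]
  ],
  "rot": [
    [0,0,0],
    [0,0,0],
    [0,0,0]
  ]
}}

```text
clock: 29.72
eef_pos: [586.0, -241.6, 14.0]
tcp_rot: [-3.142, 0.0, -3.11]
contact_force: [-0.4, 0.0, -2.0]
opening: 0.635
grasp_force: 49.0
```

{"method": "carry_out", "body": {
  "delta_pos": [
    [0,0,0.001],
    [0,0,0.0015],
    [0,0,0.0015]
  ],
  "rot": [
    [0,0,0],
    [0,0,0],
    [0,0,0]
  ]
}}

```text
clock: 30.1
eef_pos: [585.9, -241.6, 12.4]
tcp_rot: [3.142, -0.0, -3.11]
contact_force: [-0.5, 0.5, -3.0]
opening: 0.636
grasp_force: 49.0
```

Not touching yet, so I'll lower in 0.8 mm steps.

{"method": "carry_out", "body": {
  "delta_pos": [
    [0,0,0.0008],
    [0,0,0.0008]
  ],
  "rot": [
    [0,0,0],
    [0,0,0]
  ]
}}

```text
clock: 30.35
eef_pos: [585.9, -241.6, 11.6]
tcp_rot: [3.142, -0.0, -3.11]
contact_force: [-0.4, 0.7, -2.5]
opening: 0.638
grasp_force: 49.0
```

{"method": "carry_out", "body": {
  "delta_pos": [
    [0,0,0.0008],
    [0,0,0.0008]
  ],
  "rot": [
    [0,0,0],
    [0,0,0]
  ]
}}

```text
clock: 30.6
eef_pos: [586.0, -241.6, 11.2]
tcp_rot: [-3.142, 0.0, -3.11]
contact_force: [-1.5, 0.2, 3.4]
opening: 0.636
grasp_force: 49.6
```

{"method": "carry_out", "body": {
  "delta_pos": [
    [0,0,0],
    [0,0,0],
    [0,0,0]
  ],
  "rot": [
    [0,0,0],
    [0,0,0],
    [0,0,0]
  ],
  "claw": 0.075
}}

```text
clock: 30.98
eef_pos: [586.1, -241.6, 10.9]
tcp_rot: [-3.142, 0.0, -3.11]
contact_force: [0.4, 0.2, -0.7]
opening: 0.874
grasp_force: 0.0
```

Run:
```python
from h import *
p,q=cmd();p=chest([-44,-52,0])[0]+[4,-.1,10.9];json.dump([p.tolist(),q.as_rotvec().tolist()],open("cmd.json","w"));err()
A=p+[-5,0,140];B=chest([-160,60,190])[0];q=cmd()[1]
K=chest([50,206,128])[0]
T=R.from_euler("x",35,degrees=True) # lean the hand to +y: tool z from down toward -y
Rc=R.from_euler("z",CH[2]);
G=Rc*R.from_euler("x",-35,degrees=True)*down(np.pi/2)
print(G.as_matrix().round(2).tolist(),"K",K)
C=K-G.as_matrix()[:,2]*110+[-60,20,0]
print("C",C)
w=line(A,q,4);w+=line(B,down(np.pi*.8+.03),6,(A,q));w+=line(C,G,14,(B,down(np.pi*.8+.03)));rows(w)
```

```text
t 30.98 dpos [0.1 0.  0. ] drot [ 0. -0.  0.] F [ 0.4  0.2 -0.7] open 0.874 g 0.0
[[-0.03, 1.0, 0.02], [0.82, 0.03, -0.57], [-0.57, 0.0, -0.82]] K [667.68352716  19.29426395 128.        ]
C [605.66488266 102.35537088 218.10672487]
delta_pos [[0.0012, 0.0, -0.035], [0.0025, 0.0001, -0.07], [0.0037, 0.0001, -0.105], [0.005, 0.0002, -0.14], [0.0242, 0.0188, -0.1465], [0.0433, 0.0375, -0.153], [0.0625, 0.0562, -0.1595], [0.0817, 0.0749, -0.1661]] 
rot [[0.0, 0.0, 0.0], [0.0, 0.0, 0.0], [0.0, 0.0, 0.0], [0.0, 0.0, 0.0], [-0.0, -0.0, 6.0], [-0.0, -0.0, 12.0], [-0.0, -0.0, 18.1], [-0.0, -0.0, 24.1]]
delta_pos [[0.0251, 0.0092, -0.0065], [0.0502, 0.0184, -0.013], [0.0471, 0.0379, -0.015], [0.044, 0.0574, -0.017], [0.0409, 0.0768, -0.019], [0.0379, 0.0963, -0.021], [0.0348, 0.1157, -0.023], [0.0317, 0.1352, -0.025]] 
rot [[-0.0, -0.0, 6.0], [-0.0, -0.0, 12.0], [1.4, -2.2, 15.7], [2.8, -4.4, 19.5], [4.3, -6.6, 23.2], [5.7, -8.8, 26.9], [7.1, -11.0, 30.6], [8.5, -13.2, 34.3]]
delta_pos [[0.0075, 0.0175, -0.0054], [0.015, 0.035, -0.0108], [0.0225, 0.0525, -0.0162], [0.03, 0.07, -0.0216], [0.0375, 0.0876, -0.0269], [0.045, 0.1051, -0.0323], [0.0526, 0.1226, -0.0377], [0.0601, 0.1401, -0.0431]] 
rot [[1.2, -2.3, 3.7], [2.4, -4.6, 7.4], [3.6, -6.9, 11.2], [4.7, -9.2, 14.9], [5.9, -11.5, 18.6], [7.1, -13.9, 22.3], [8.3, -16.2, 26.1], [9.4, -18.5, 29.8]]
```

{"method": "carry_out", "body": {
  "delta_pos": [
    [0.0012,0.0,-0.035],
    [0.0025,0.0001,-0.07],
    [0.0037,0.0001,-0.105],
    [0.005,0.0002,-0.14],
    [0.0242,0.0188,-0.1465],
    [0.0433,0.0375,-0.153],
    [0.0625,0.0562,-0.1595],
    [0.0817,0.0749,-0.1661]
  ],
  "rot": [
    [0,0,0],
    [0,0,0],
    [0,0,0],
    [0,0,0],
    [0,0,6.0],
    [0,0,12.0],
    [0,0,18.1],
    [0,0,24.1]
  ]
}}

```text
clock: 31.98
eef_pos: [501.3, -168.8, 177.2]
tcp_rot: [3.142, 0.0, 2.749]
contact_force: [0.4, 0.0, 0.9]
opening: 0.878
grasp_force: 0.0
```

{"method": "carry_out", "body": {
  "delta_pos": [
    [0.0251,0.0092,-0.0065],
    [0.0502,0.0184,-0.013],
    [0.0471,0.0379,-0.015],
    [0.044,0.0574,-0.017],
    [0.0409,0.0768,-0.019],
    [0.0379,0.0963,-0.021],
    [0.0348,0.1157,-0.023],
    [0.0317,0.1352,-0.025]
  ],
  "rot": [
    [0,0,6.0],
    [0,0,12.0],
    [1.4,-2.2,15.7],
    [2.8,-4.4,19.5],
    [4.3,-6.6,23.2],
    [5.7,-8.8,26.9],
    [7.1,-11.0,30.6],
    [8.5,-13.2,34.3]
  ]
}}

```text
clock: 32.98
eef_pos: [524.2, -31.6, 202.3]
tcp_rot: [-3.068, 0.262, 2.157]
contact_force: [0.7, -0.3, -0.1]
opening: 0.879
grasp_force: 0.0
```

{"method": "carry_out", "body": {
  "delta_pos": [
    [0.0075,0.0175,-0.0054],
    [0.015,0.035,-0.0108],
    [0.0225,0.0525,-0.0162],
    [0.03,0.07,-0.0216],
    [0.0375,0.0876,-0.0269],
    [0.045,0.1051,-0.0323],
    [0.0526,0.1226,-0.0377],
    [0.0601,0.1401,-0.0431]
  ],
  "rot": [
    [1.2,-2.3,3.7],
    [2.4,-4.6,7.4],
    [3.6,-6.9,11.2],
    [4.7,-9.2,14.9],
    [5.9,-11.5,18.6],
    [7.1,-13.9,22.3],
    [8.3,-16.2,26.1],
    [9.4,-18.5,29.8]
  ],
  "claw": 0.045
}}

```text
clock: 33.98
eef_pos: [606.1, 103.2, 218.1]
tcp_rot: [3.139, 0.612, 1.599]
contact_force: [-0.5, -0.0, 0.3]
opening: 0.524
grasp_force: 0.0
```

```bash
cat > kw.py <<'E'
from knob import *
def look():
    cam=info("wrist");w=r.grab_frame("wrist");h=cv2.cvtColor(w,cv2.COLOR_BGR2HSV)
    m=(((h[...,0]<14)|(h[...,0]>172))&(h[...,1]>110)&(h[...,2]<120)).astype(np.uint8)
    k,lab,st,ce=cv2.connectedComponentsWithStats(m)
    out=[]
    for i in range(1,k):
        if st[i,4]>150:
            rr=cv2.minAreaRect(np.argwhere(lab==i)[:,::-1].astype(np.float32));out.append(ce[i]);print("blob",st[i,4],ce[i].round(1),[np.round(v,1) for v in rr])
    d=r.recognise("stay_knob","wrist");print([(np.round(q["box"]).tolist(),round(q["p"],2)) for q in d[:3]])
    return cam,out
E
python3 - <<'E'
from kw import *
err();cam,o=look()
for h in(64,66):
    for X in([50,186,128],[50,204,128],[50,222,128]):print(X,proj("wrist",chest(X),cam)[0].round(1))
d=r.cut_out("mould","top");print([(np.round(q["box"]).tolist(),round(q["p"],2)) for q in d])
b=r.grab_frame("top");cv2.imwrite("pics/t5.png",b)
for q in r.cut_out("mould","top"):
    c=[(q["box"][0]+q["box"][2])/2,(q["box"][1]+q["box"][3])/2]
    print(np.round(q["box"]).tolist(),round(q["p"],2),b[q["mask"]].mean(0).round(),onz("top",[c],42)[0].round())
print(proj("top",chest([[-89,-79,42],[-89,-25,42],[5,-79,42],[5,-25,42]])).round())
E
```

```text
t 33.98 dpos [0.5 0.8 0. ] drot [ 0.  -0.1  0.1] F [-0.5 -0.   0.3] open 0.524 g 0.0
blob 444 [568.6  40.2] [array([568.5,  39.8]), array([ 9.4, 97.6]), np.float64(32.1)]
blob 396 [519.6 119.2] [array([519.6, 119.6]), array([ 8.1, 94.2]), np.float64(32.0)]
blob 743 [390.7 211.7] [array([390.4, 211.7]), array([21.4, 41.5]), np.float64(15.9)]
[([377.0, 189.0, 407.0, 236.0], 0.79)]
[50, 186, 128] [386.8 226.5]
[50, 204, 128] [390.2 214.6]
[50, 222, 128] [393.9 201.6]
[50, 186, 128] [386.8 226.5]
[50, 204, 128] [390.2 214.6]
[50, 222, 128] [393.9 201.6]
[([292.0, 179.0, 316.0, 210.0], 0.87), ([241.0, 286.0, 264.0, 319.0], 0.75), ([179.0, 146.0, 209.0, 169.0], 0.67), ([335.0, 149.0, 356.0, 181.0], 0.64), ([290.0, 248.0, 319.0, 288.0], 0.59)]
[441.0, 160.0, 463.0, 188.0] 0.68 [132. 148. 156.] [ 587. -240.   42.]
[178.0, 148.0, 205.0, 172.0] 0.65 [103.  48.  87.] [617. 538.  42.]
[342.0, 152.0, 356.0, 174.0] 0.53 [108.  53.  93.] [615.  67.  42.]
[[463. 190.]
 [445. 191.]
 [460. 160.]
 [442. 160.]]
```

The mould lies in the bay (top camera: centre (587,-240)). The knob blob at (390.7,211.7) px is within 3 px of the model's locked position. Next is the knob grasp.

```bash
cat >> kw.py <<'E'
G=R.from_euler("z",CH[2])*R.from_euler("x",-35,degrees=True)*down(np.pi/2)
ZT=G.as_matrix()[:,2]
DEP=15.
def tcp(K,y=207):return chest([K[0],y,K[1]])[0]+DEP*ZT
def onarc(phi,V=(-17.5,65.),rad=92.3):return np.array(V)+rad*np.array([np.cos(phi),np.sin(phi)])
E
python3 - <<'E'
from kw import *
g=tcp([50,129]);w=line(g-75*ZT,G,4);w+=line(g,G,7,(g-75*ZT,G));w+=[w[-1]]*2;rows(w);print(g)
E
```

```text
delta_pos [[-0.0044, 0.0148, 0.0153], [-0.0088, 0.0297, 0.0306], [-0.0133, 0.0445, 0.0459], [-0.0177, 0.0593, 0.0612], [-0.0177, 0.0593, 0.0719], [-0.0177, 0.0593, 0.0827], [-0.0177, 0.0593, 0.0934], [-0.0177, 0.0593, 0.1041]] 
rot [[0.0, 0.0, -0.0], [0.0, 0.0, -0.0], [0.0, 0.0, -0.0], [0.0, 0.0, -0.0], [0.0, 0.0, -0.0], [0.0, 0.0, -0.0], [0.0, 0.0, -0.0], [0.0, 0.0, -0.0]]
delta_pos [[0.0, -0.0, 0.0107], [0.0, -0.0, 0.0214], [0.0, -0.0, 0.0321], [0.0, -0.0, 0.0321], [0.0, -0.0, 0.0321]] 
rot [[0.0, 0.0, -0.0], [0.0, 0.0, -0.0], [0.0, 0.0, -0.0], [0.0, 0.0, -0.0], [0.0, 0.0, -0.0]]
[667.92680233  11.69451014 116.71271934]
```

{"method": "carry_out", "body": {
  "delta_pos": [
    [-0.0044,0.0148,0.0153],
    [-0.0088,0.0297,0.0306],
    [-0.0133,0.0445,0.0459],
    [-0.0177,0.0593,0.0612],
    [-0.0177,0.0593,0.0719],
    [-0.0177,0.0593,0.0827],
    [-0.0177,0.0593,0.0934],
    [-0.0177,0.0593,0.1041]
  ],
  "rot": [
    [0,0,0],
    [0,0,0],
    [0,0,0],
    [0,0,0],
    [0,0,0],
    [0,0,0],
    [0,0,0],
    [0,0,0]
  ],
  "claw": 0.042
}}

```text
clock: 35.22
eef_pos: [667.3, 30.0, 142.6]
tcp_rot: [3.141, 0.611, 1.602]
contact_force: [0.4, 0.3, 0.2]
opening: 0.493
grasp_force: 0.0
```

Run:
```python
from kw import *
s=r.sense();print(s["eef_pos"],s["contact_force"]);cam,o=look()
for X in([50,186,129],[50,204,129],[50,222,129]):print(X,proj("wrist",chest(X),cam)[0].round(1))
```

```text
[667.28056202  30.03430878 142.55426582] [0.38707588 0.30206405 0.20318214]
blob 1292 [539.4  77.2] [array([536. ,  81.6]), array([ 12.8, 196.5]), np.float64(31.5)]
blob 1668 [317.5 249.6] [array([318.5, 250. ]), array([60.1, 34.7]), np.float64(85.6)]
[([300.0, 218.0, 337.0, 282.0], 0.92)]
[50, 186, 129] [317.  272.1]
[50, 204, 129] [316.8 257.1]
[50, 222, 129] [316.7 239.4]
```

{"method": "carry_out", "body": {
  "delta_pos": [
    [0.0,0.0008,0.0107],
    [0.0,0.0008,0.0214],
    [0.0,0.0008,0.0305],
    [0.0,0.0008,0.0305]
  ],
  "rot": [
    [0,0,0],
    [0,0,0],
    [0,0,0],
    [0,0,0]
  ]
}}

```text
clock: 35.83
eef_pos: [668.3, 12.0, 117.2]
tcp_rot: [-3.141, 0.611, 1.602]
contact_force: [0.6, -0.0, 0.1]
opening: 0.489
grasp_force: 0.0
```

{"method": "carry_out", "body": {
  "delta_pos": [
    [0,0,0],
    [0,0,0],
    [0,0,0],
    [0,0,0]
  ],
  "rot": [
    [0,0,0],
    [0,0,0],
    [0,0,0],
    [0,0,0]
  ],
  "claw": 0.0,
  "grip_force": 25
}}

```text
clock: 36.33
eef_pos: [668.0, 12.8, 118.4]
tcp_rot: [-3.141, 0.611, 1.602]
contact_force: [-5.0, 1.3, 3.1]
opening: 0.194
grasp_force: 27.4
```

```bash
cat >> kw.py <<'E'
def plan(ph0,ph1,n,off,hold=0):
    "TCP arc for the knob from the angle ph0 to ph1; off = (x,y,z) world offset from the model"
    w=[(tcp(onarc(a))+off,G) for a in np.linspace(ph0,ph1,n+1)[1:]];rows(w+[w[-1]]*hold)
def kforce(ph):
    s=err();F=s["contact_force"];print("out",round(F@[np.cos(ph),0,np.sin(ph)],1),"fwd",round(F@[-np.sin(ph),0,np.cos(ph)],1))
E
python3 - <<'E'
from kw import *
p,q=cmd();p=p-1.6*ZT+[.8,0,0];json.dump([p.tolist(),q.as_rotvec().tolist()],open("cmd.json","w"));kforce(.75)
off=p-tcp(onarc(.75));print("off",off)
plan(.75,.95,8,off+[-.8,0,.5])
E
```

```text
t 36.33 dpos [-0.8  0.2  0.3] drot [ 0.1 -0.   0. ] F [-5.   1.3  3.1] open 0.194 g 27.374555458736722
out -1.5 fwd 5.7
off [0.77571392 0.90851067 2.43835597]
delta_pos [[-0.0012, -0.0024, -0.0018], [-0.0022, -0.004, -0.0031], [-0.0031, -0.0057, -0.0044], [-0.004, -0.0074, -0.0057], [-0.0048, -0.0092, -0.0069], [-0.0057, -0.011, -0.0081], [-0.0065, -0.0128, -0.0093], [-0.0073, -0.0146, -0.0104]] 
rot [[0.0, 0.0, -0.0], [0.0, 0.0, -0.0], [0.0, 0.0, -0.0], [0.0, 0.0, -0.0], [0.0, 0.0, -0.0], [0.0, 0.0, -0.0], [0.0, 0.0, -0.0], [0.0, 0.0, -0.0]]
```

{"method": "carry_out", "body": {
  "delta_pos": [
    [-0.0012,-0.0024,-0.0018],
    [-0.0022,-0.004,-0.0031],
    [-0.0031,-0.0057,-0.0044],
    [-0.004,-0.0074,-0.0057],
    [-0.0048,-0.0092,-0.0069],
    [-0.0057,-0.011,-0.0081],
    [-0.0065,-0.0128,-0.0093],
    [-0.0073,-0.0146,-0.0104]
  ],
  "rot": [
    [0,0,0],
    [0,0,0],
    [0,0,0],
    [0,0,0],
    [0,0,0],
    [0,0,0],
    [0,0,0],
    [0,0,0]
  ]
}}

```text
clock: 37.33
eef_pos: [653.8, 12.4, 130.5]
tcp_rot: [3.141, 0.611, 1.602]
contact_force: [-3.5, 3.4, -5.5]
opening: 0.191
grasp_force: 26.8
```

Run:
```python
from kw import *
kforce(.95)
plan(.95,1.11,8,np.array([0,.9,2.9]))
```

```text
t 37.33 dpos [-0.3  0.2 -0.2] drot [0. 0. 0.] F [-3.5  3.4 -5.5] open 0.191 g 26.767970660966967
out -6.5 fwd -0.4
delta_pos [[-0.0005, -0.0015, -0.0008], [-0.0011, -0.0031, -0.0017], [-0.0017, -0.0046, -0.0025], [-0.0023, -0.0062, -0.0033], [-0.0028, -0.0078, -0.004], [-0.0033, -0.0094, -0.0048], [-0.0038, -0.011, -0.0055], [-0.0043, -0.0127, -0.0062]] 
rot [[0.0, 0.0, -0.0], [0.0, 0.0, -0.0], [0.0, 0.0, -0.0], [0.0, 0.0, -0.0], [0.0, 0.0, -0.0], [0.0, 0.0, -0.0], [0.0, 0.0, -0.0], [0.0, 0.0, -0.0]]
```

Run:
```python
from kw import *
p=tcp(onarc(.95))+[0,.9,2.9];json.dump([p.tolist(),G.as_rotvec().tolist()],open("cmd.json","w"));err()
plan(.95,1.11,8,np.array([-.5,.9,2.0]))
```

```text
t 37.33 dpos [-0.3  0.2 -0.2] drot [0. 0. 0.] F [-3.5  3.4 -5.5] open 0.191 g 26.767970660966967
delta_pos [[-0.0001, -0.002, -0.0001], [-0.0007, -0.0035, -0.001], [-0.0012, -0.0051, -0.0018], [-0.0018, -0.0067, -0.0026], [-0.0023, -0.0083, -0.0034], [-0.0028, -0.0099, -0.0041], [-0.0033, -0.0115, -0.0048], [-0.0038, -0.0131, -0.0055]] 
rot [[0.0, 0.0, -0.0], [0.0, 0.0, -0.0], [0.0, 0.0, -0.0], [0.0, 0.0, -0.0], [0.0, 0.0, -0.0], [0.0, 0.0, -0.0], [0.0, 0.0, -0.0], [0.0, 0.0, -0.0]]
```

{"method": "carry_out", "body": {
  "delta_pos": [
    [-0.0001,-0.002,-0.0001],
    [-0.0007,-0.0035,-0.001],
    [-0.0012,-0.0051,-0.0018],
    [-0.0018,-0.0067,-0.0026],
    [-0.0023,-0.0083,-0.0034],
    [-0.0028,-0.0099,-0.0041],
    [-0.0033,-0.0115,-0.0048],
    [-0.0038,-0.0131,-0.0055]
  ],
  "rot": [
    [0,0,0],
    [0,0,0],
    [0,0,0],
    [0,0,0],
    [0,0,0],
    [0,0,0],
    [0,0,0],
    [0,0,0]
  ]
}}

```text
clock: 38.33
eef_pos: [641.3, 11.9, 137.6]
tcp_rot: [3.14, 0.611, 1.601]
contact_force: [-1.5, 4.9, -1.9]
opening: 0.193
grasp_force: 27.2
```

Run:
```python
from kw import *
kforce(1.11);json.dump(json.load(open("cmd.json")),open("c0.json","w"))
plan(1.11,1.31,8,np.array([-.5,.9,2.0]))
```

```text
t 38.33 dpos [0.2 0.2 0.2] drot [-0.  -0.   0.1] F [-1.5  4.9 -1.9] open 0.193 g 27.171747885877267
out -2.4 fwd 0.5
delta_pos [[-0.0006, -0.0021, -0.0008], [-0.0011, -0.0042, -0.0016], [-0.0017, -0.0064, -0.0023], [-0.0021, -0.0085, -0.003], [-0.0026, -0.0107, -0.0037], [-0.003, -0.0129, -0.0043], [-0.0034, -0.0151, -0.0048], [-0.0038, -0.0173, -0.0053]] 
rot [[0.0, 0.0, -0.0], [0.0, 0.0, -0.0], [0.0, 0.0, -0.0], [0.0, 0.0, -0.0], [0.0, 0.0, -0.0], [0.0, 0.0, -0.0], [0.0, 0.0, -0.0], [0.0, 0.0, -0.0]]
```

{"method": "carry_out", "body": {
  "delta_pos": [
    [-0.0006,-0.0021,-0.0008],
    [-0.0011,-0.0042,-0.0016],
    [-0.0017,-0.0064,-0.0023],
    [-0.0021,-0.0085,-0.003],
    [-0.0026,-0.0107,-0.0037],
    [-0.003,-0.0129,-0.0043],
    [-0.0034,-0.0151,-0.0048],
    [-0.0038,-0.0173,-0.0053]
  ],
  "rot": [
    [0,0,0],
    [0,0,0],
    [0,0,0],
    [0,0,0],
    [0,0,0],
    [0,0,0],
    [0,0,0],
    [0,0,0]
  ]
}}

```text
clock: 39.33
eef_pos: [623.7, 11.3, 144.0]
tcp_rot: [3.141, 0.611, 1.602]
contact_force: [-1.3, 5.7, -2.8]
opening: 0.193
grasp_force: 27.1
```

Run:
```python
from kw import *
kforce(1.31)
plan(1.31,1.53,8,np.array([-.5,.9,2.0]))
```

```text
t 39.33 dpos [-0.   0.1  0.1] drot [-0.  -0.   0.1] F [-1.3  5.7 -2.8] open 0.193 g 27.118341128361863
out -3.1 fwd 0.6
delta_pos [[-0.0003, -0.0025, -0.0005], [-0.0006, -0.0049, -0.001], [-0.0009, -0.0074, -0.0014], [-0.0011, -0.0099, -0.0017], [-0.0013, -0.0124, -0.002], [-0.0015, -0.015, -0.0022], [-0.0016, -0.0175, -0.0024], [-0.0017, -0.02, -0.0025]] 
rot [[0.0, 0.0, -0.0], [0.0, 0.0, -0.0], [0.0, 0.0, -0.0], [0.0, 0.0, -0.0], [0.0, 0.0, -0.0], [0.0, 0.0, -0.0], [0.0, 0.0, -0.0], [0.0, 0.0, -0.0]]
```

{"method": "carry_out", "body": {
  "delta_pos": [
    [-0.0003,-0.0025,-0.0005],
    [-0.0006,-0.0049,-0.001],
    [-0.0009,-0.0074,-0.0014],
    [-0.0011,-0.0099,-0.0017],
    [-0.0013,-0.0124,-0.002],
    [-0.0015,-0.015,-0.0022],
    [-0.0016,-0.0175,-0.0024],
    [-0.0017,-0.02,-0.0025]
  ],
  "rot": [
    [0,0,0],
    [0,0,0],
    [0,0,0],
    [0,0,0],
    [0,0,0],
    [0,0,0],
    [0,0,0],
    [0,0,0]
  ]
}}

```text
clock: 40.33
eef_pos: [603.5, 10.6, 146.8]
tcp_rot: [3.141, 0.611, 1.602]
contact_force: [-1.8, 3.8, -5.6]
opening: 0.195
grasp_force: 26.8
```

Run:
```python
from kw import *
kforce(1.53)
plan(1.53,1.93,16,np.array([-.5,.9,1.8]))
```

```text
t 40.33 dpos [-0.2  0.  -0.2] drot [ 0.  -0.   0.1] F [-1.8  3.8 -5.6] open 0.195 g 26.78368298777647
out -5.7 fwd 1.6
delta_pos [[0.0001, -0.0023, 0.0001], [0.0001, -0.0046, 0.0001], [0.0001, -0.0069, 0.0001], [0.0002, -0.0093, 0.0002], [0.0003, -0.0116, 0.0004], [0.0004, -0.0138, 0.0005], [0.0005, -0.0161, 0.0008], [0.0007, -0.0184, 0.001]] 
rot [[0.0, 0.0, -0.0], [0.0, 0.0, -0.0], [0.0, 0.0, -0.0], [0.0, 0.0, -0.0], [0.0, 0.0, -0.0], [0.0, 0.0, -0.0], [0.0, 0.0, -0.0], [0.0, 0.0, -0.0]]
delta_pos [[0.0003, -0.0023, 0.0004], [0.0005, -0.0046, 0.0007], [0.0008, -0.0068, 0.0011], [0.0011, -0.009, 0.0016], [0.0015, -0.0113, 0.0021], [0.0019, -0.0135, 0.0027], [0.0023, -0.0157, 0.0033], [0.0027, -0.0178, 0.0039]] 
rot [[0.0, 0.0, -0.0], [0.0, 0.0, -0.0], [0.0, 0.0, -0.0], [0.0, 0.0, -0.0], [0.0, 0.0, -0.0], [0.0, 0.0, -0.0], [0.0, 0.0, -0.0], [0.0, 0.0, -0.0]]
```

{"method": "carry_out", "body": {
  "delta_pos": [
    [0.0002,-0.0023,0.0003],
    [0.0004,-0.0046,0.0006],
    [0.0004,-0.0069,0.0006],
    [0.0005,-0.0093,0.0007],
    [0.0006,-0.0116,0.0009],
    [0.0007,-0.0138,0.001],
    [0.0008,-0.0161,0.0013],
    [0.001,-0.0184,0.0015]
  ],
  "rot": [
    [0,0,0],
    [0,0,0],
    [0,0,0],
    [0,0,0],
    [0,0,0],
    [0,0,0],
    [0,0,0],
    [0,0,0]
  ]
}}

```text
clock: 41.32
eef_pos: [585.3, 10.0, 145.1]
tcp_rot: [3.141, 0.611, 1.602]
contact_force: [-1.8, 4.5, -0.9]
opening: 0.192
grasp_force: 27.2
```

{"method": "carry_out", "body": {
  "delta_pos": [
    [0.0003,-0.0023,0.0004],
    [0.0005,-0.0046,0.0007],
    [0.0008,-0.0068,0.0011],
    [0.0011,-0.009,0.0016],
    [0.0015,-0.0113,0.0021],
    [0.0019,-0.0135,0.0027],
    [0.0023,-0.0157,0.0033],
    [0.0027,-0.0178,0.0039]
  ],
  "rot": [
    [0,0,0],
    [0,0,0],
    [0,0,0],
    [0,0,0],
    [0,0,0],
    [0,0,0],
    [0,0,0],
    [0,0,0]
  ]
}}

```text
clock: 42.32
eef_pos: [567.5, 9.4, 140.1]
tcp_rot: [3.141, 0.611, 1.602]
contact_force: [-3.2, 2.9, -2.7]
opening: 0.199
grasp_force: 26.9
```

Run:
```python
from kw import *
p,q=cmd();p=p+q.apply([.3,0,.5]);json.dump([p.tolist(),q.as_rotvec().tolist()],open("cmd.json","w"))
kforce(1.93);print(p-tcp(onarc(1.93)))
plan(1.93,2.33,16,p-tcp(onarc(1.93)))
```

```text
t 42.33 dpos [-0.1  0.  -0.2] drot [-0.  -0.   0.1] F [-3.2  2.9 -2.7] open 0.199 g 26.866793960866744
out -1.4 fwd 4.0
[-0.46250929  0.82916836  1.25243836]
delta_pos [[0.0005, -0.0021, 0.0007], [0.001, -0.0043, 0.0014], [0.0015, -0.0064, 0.0022], [0.0021, -0.0085, 0.003], [0.0027, -0.0105, 0.0039], [0.0033, -0.0125, 0.0048], [0.004, -0.0145, 0.0057], [0.0047, -0.0165, 0.0067]] 
rot [[0.0, 0.0, -0.0], [0.0, 0.0, -0.0], [0.0, 0.0, -0.0], [0.0, 0.0, -0.0], [0.0, 0.0, -0.0], [0.0, 0.0, -0.0], [0.0, 0.0, -0.0], [0.0, 0.0, -0.0]]
delta_pos [[0.0007, -0.002, 0.001], [0.0014, -0.0039, 0.0021], [0.0022, -0.0057, 0.0032], [0.003, -0.0076, 0.0043], [0.0038, -0.0094, 0.0055], [0.0047, -0.0112, 0.0067], [0.0056, -0.0129, 0.008], [0.0065, -0.0146, 0.0092]] 
rot [[0.0, 0.0, -0.0], [0.0, 0.0, -0.0], [0.0, 0.0, -0.0], [0.0, 0.0, -0.0], [0.0, 0.0, -0.0], [0.0, 0.0, -0.0], [0.0, 0.0, -0.0], [0.0, 0.0, -0.0]]
```

Forces are small and the lid's weight drives the knob forward as expected, so I'll continue.

{"method": "carry_out", "body": {
  "delta_pos": [
    [0.0005,-0.0021,0.0007],
    [0.001,-0.0043,0.0014],
    [0.0015,-0.0064,0.0022],
    [0.0021,-0.0085,0.003],
    [0.0027,-0.0105,0.0039],
    [0.0033,-0.0125,0.0048],
    [0.004,-0.0145,0.0057],
    [0.0047,-0.0165,0.0067]
  ],
  "rot": [
    [0,0,0],
    [0,0,0],
    [0,0,0],
    [0,0,0],
    [0,0,0],
    [0,0,0],
    [0,0,0],
    [0,0,0]
  ]
}}

```text
clock: 43.32
eef_pos: [551.2, 8.9, 132.0]
tcp_rot: [3.14, 0.611, 1.602]
contact_force: [0.1, 1.3, -10.0]
opening: 0.195
grasp_force: 26.3
```

{"method": "carry_out", "body": {
  "delta_pos": [
    [0.0007,-0.002,0.001],
    [0.0014,-0.0039,0.0021],
    [0.0022,-0.0057,0.0032],
    [0.003,-0.0076,0.0043],
    [0.0038,-0.0094,0.0055],
    [0.0047,-0.0112,0.0067],
    [0.0056,-0.0129,0.008],
    [0.0065,-0.0146,0.0092]
  ],
  "rot": [
    [0,0,0],
    [0,0,0],
    [0,0,0],
    [0,0,0],
    [0,0,0],
    [0,0,0],
    [0,0,0],
    [0,0,0]
  ]
}}

```text
clock: 44.32
eef_pos: [536.9, 8.5, 120.8]
tcp_rot: [3.14, 0.611, 1.602]
contact_force: [5.8, -1.9, -14.0]
opening: 0.192
grasp_force: 25.9
```

Run:
```python
from kw import *
kforce(2.33);o=cmd()[0]-tcp(onarc(2.33));print(o)
json.dump([cmd()[0].tolist(),G.as_rotvec().tolist()],open("c0.json","w"))
plan(2.33,2.73,16,o)
```

```text
t 44.33 dpos [ 0.4  0.2 -0.1] drot [-0.1 -0.   0.1] F [  5.8  -1.9 -14. ] open 0.192 g 25.861934341814674
out -14.1 fwd 5.4
[-0.4762103   0.88339533  1.26002773]
delta_pos [[0.0009, -0.0017, 0.0013], [0.0019, -0.0033, 0.0027], [0.0028, -0.0048, 0.0041], [0.0038, -0.0064, 0.0055], [0.0048, -0.0079, 0.0069], [0.0059, -0.0093, 0.0084], [0.0069, -0.0107, 0.0099], [0.008, -0.012, 0.0114]] 
rot [[0.0, 0.0, -0.0], [0.0, 0.0, -0.0], [0.0, 0.0, -0.0], [0.0, 0.0, -0.0], [0.0, 0.0, -0.0], [0.0, 0.0, -0.0], [0.0, 0.0, -0.0], [0.0, 0.0, -0.0]]
delta_pos [[0.0011, -0.0013, 0.0016], [0.0022, -0.0026, 0.0032], [0.0033, -0.0038, 0.0048], [0.0045, -0.0049, 0.0064], [0.0056, -0.0061, 0.0081], [0.0068, -0.0071, 0.0098], [0.008, -0.0081, 0.0115], [0.0092, -0.0091, 0.0132]] 
rot [[0.0, 0.0, -0.0], [0.0, 0.0, -0.0], [0.0, 0.0, -0.0], [0.0, 0.0, -0.0], [0.0, 0.0, -0.0], [0.0, 0.0, -0.0], [0.0, 0.0, -0.0], [0.0, 0.0, -0.0]]
```

```bash
cp c0.json cmd.json
python3 - <<'E'
from kw import *
plan(2.33,2.50,8,np.array([1.0,.9,-.3]))
E
```

```text
delta_pos [[0.0017, 0.0001, 0.0024], [0.0025, -0.0013, 0.0036], [0.0033, -0.0027, 0.0047], [0.0041, -0.004, 0.0059], [0.005, -0.0053, 0.0071], [0.0058, -0.0065, 0.0084], [0.0067, -0.0077, 0.0096], [0.0076, -0.0089, 0.0109]] 
rot [[0.0, 0.0, -0.0], [0.0, 0.0, -0.0], [0.0, 0.0, -0.0], [0.0, 0.0, -0.0], [0.0, 0.0, -0.0], [0.0, 0.0, -0.0], [0.0, 0.0, -0.0], [0.0, 0.0, -0.0]]
```

{"method": "carry_out", "body": {
  "delta_pos": [
    [0.0017,0.0001,0.0024],
    [0.0025,-0.0013,0.0036],
    [0.0033,-0.0027,0.0047],
    [0.0041,-0.004,0.0059],
    [0.005,-0.0053,0.0071],
    [0.0058,-0.0065,0.0084],
    [0.0067,-0.0077,0.0096],
    [0.0076,-0.0089,0.0109]
  ],
  "rot": [
    [0,0,0],
    [0,0,0],
    [0,0,0],
    [0,0,0],
    [0,0,0],
    [0,0,0],
    [0,0,0],
    [0,0,0]
  ]
}}

```text
clock: 45.32
eef_pos: [526.3, 8.0, 107.7]
tcp_rot: [-3.14, 0.612, 1.601]
contact_force: [-3.9, 2.5, -4.6]
opening: 0.195
grasp_force: 26.9
```

Run:
```python
from kw import *
kforce(2.5);json.dump([cmd()[0].tolist(),G.as_rotvec().tolist()],open("c0.json","w"))
plan(2.5,2.68,8,np.array([1.3,.9,-.7]))
```

```text
t 45.33 dpos [-1.3 -0.1  0. ] drot [ 0.1 -0.1  0.1] F [-3.9  2.5 -4.6] open 0.195 g 26.893503576065996
out 0.4 fwd 6.0
delta_pos [[0.0012, -0.001, 0.0017], [0.0022, -0.0021, 0.0031], [0.0031, -0.0033, 0.0045], [0.0042, -0.0044, 0.006], [0.0052, -0.0055, 0.0074], [0.0062, -0.0065, 0.0089], [0.0073, -0.0075, 0.0104], [0.0083, -0.0084, 0.0119]] 
rot [[0.0, 0.0, -0.0], [0.0, 0.0, -0.0], [0.0, 0.0, -0.0], [0.0, 0.0, -0.0], [0.0, 0.0, -0.0], [0.0, 0.0, -0.0], [0.0, 0.0, -0.0], [0.0, 0.0, -0.0]]
```

{"method": "carry_out", "body": {
  "delta_pos": [
    [0.0012,-0.001,0.0017],
    [0.0022,-0.0021,0.0031],
    [0.0031,-0.0033,0.0045],
    [0.0042,-0.0044,0.006],
    [0.0052,-0.0055,0.0074],
    [0.0062,-0.0065,0.0089],
    [0.0073,-0.0075,0.0104],
    [0.0083,-0.0084,0.0119]
  ],
  "rot": [
    [0,0,0],
    [0,0,0],
    [0,0,0],
    [0,0,0],
    [0,0,0],
    [0,0,0],
    [0,0,0],
    [0,0,0]
  ]
}}

```text
clock: 46.32
eef_pos: [517.9, 7.7, 93.0]
tcp_rot: [-3.14, 0.612, 1.601]
contact_force: [-5.7, 1.9, -5.2]
opening: 0.195
grasp_force: 26.8
```

Run:
```python
from kw import *
kforce(2.68);json.dump([cmd()[0].tolist(),G.as_rotvec().tolist()],open("c0.json","w"))
plan(2.68,2.86,8,np.array([1.6,.9,-1.0]))
```

```text
t 46.33 dpos [-1.3 -0.1 -0.1] drot [ 0.1 -0.1  0.1] F [-5.7  1.9 -5.2] open 0.195 g 26.841288879040803
out 2.8 fwd 7.2
delta_pos [[0.0013, -0.0006, 0.0018], [0.0023, -0.0015, 0.0033], [0.0034, -0.0023, 0.0049], [0.0045, -0.0031, 0.0065], [0.0056, -0.0038, 0.0081], [0.0068, -0.0045, 0.0097], [0.0079, -0.0052, 0.0113], [0.009, -0.0058, 0.0129]] 
rot [[0.0, 0.0, -0.0], [0.0, 0.0, -0.0], [0.0, 0.0, -0.0], [0.0, 0.0, -0.0], [0.0, 0.0, -0.0], [0.0, 0.0, -0.0], [0.0, 0.0, -0.0], [0.0, 0.0, -0.0]]
```

{"method": "carry_out", "body": {
  "delta_pos": [
    [0.0013,-0.0009,0.0018],
    [0.0023,-0.002,0.0033],
    [0.0034,-0.0028,0.0049],
    [0.0045,-0.0036,0.0065],
    [0.0056,-0.0043,0.0081],
    [0.0068,-0.005,0.0097],
    [0.0079,-0.0057,0.0113],
    [0.009,-0.0063,0.0129]
  ],
  "rot": [
    [0,0,0],
    [0,0,0],
    [0,0,0],
    [0,0,0],
    [0,0,0],
    [0,0,0],
    [0,0,0],
    [0,0,0]
  ]
}}

```text
clock: 47.32
eef_pos: [512.2, 7.5, 77.2]
tcp_rot: [-3.141, 0.612, 1.601]
contact_force: [-4.4, 1.5, -5.1]
opening: 0.192
grasp_force: 26.8
```

Run:
```python
from kw import *
p,q=cmd();p=p+q.apply([0,-.5,0]);json.dump([p.tolist(),G.as_rotvec().tolist()],open("cmd.json","w"))
kforce(2.86)
plan(2.86,3.02,8,np.array([1.0,.9,-1.3]))
```

```text
t 47.33 dpos [-0.7 -0.1 -0.2] drot [ 0.1 -0.   0.1] F [-4.4  1.5 -5.1] open 0.192 g 26.76324529866349
out 2.8 fwd 6.1
delta_pos [[0.0013, -0.0005, 0.0017], [0.0023, -0.001, 0.0032], [0.0033, -0.0014, 0.0046], [0.0043, -0.0018, 0.0061], [0.0054, -0.0022, 0.0076], [0.0064, -0.0025, 0.0091], [0.0075, -0.0028, 0.0106], [0.0085, -0.003, 0.0121]] 
rot [[0.0, 0.0, -0.0], [0.0, 0.0, -0.0], [0.0, 0.0, -0.0], [0.0, 0.0, -0.0], [0.0, 0.0, -0.0], [0.0, 0.0, -0.0], [0.0, 0.0, -0.0], [0.0, 0.0, -0.0]]
```

{"method": "carry_out", "body": {
  "delta_pos": [
    [0.0013,-0.0005,0.0017],
    [0.0023,-0.001,0.0032],
    [0.0033,-0.0014,0.0046],
    [0.0043,-0.0018,0.0061],
    [0.0054,-0.0022,0.0076],
    [0.0064,-0.0025,0.0091],
    [0.0075,-0.0028,0.0106],
    [0.0085,-0.003,0.0121]
  ],
  "rot": [
    [0,0,0],
    [0,0,0],
    [0,0,0],
    [0,0,0],
    [0,0,0],
    [0,0,0],
    [0,0,0],
    [0,0,0]
  ]
}}

```text
clock: 48.32
eef_pos: [509.7, 7.5, 62.4]
tcp_rot: [3.141, 0.611, 1.601]
contact_force: [-4.4, 1.3, -5.4]
opening: 0.191
grasp_force: 26.7
```

Run:
```python
from kw import *
kforce(3.02)
for h in(63,65,67):
    for th in(0,.05,.1,.2):
        K=model(th,135,-17.5,h);print(h,th,K.round(1),round(np.arctan2(K[1]-h,K[0]+17.5)%6.283,3))
plan(3.02,3.12,8,np.array([.8,.9,-1.5]))
```

```text
t 48.33 dpos [-0.2  0.  -0.2] drot [ 0.  -0.   0.1] F [-4.4  1.3 -5.4] open 0.191 g 26.72940460350219
out 3.7 fwd 5.9
63 0 [-109.3   53.4] 3.245
63 0.05 [-109.8   62.4] 3.148
63 0.1 [-109.5   70.4] 3.062
63 0.2 [-107.3   84.5] 2.906
65 0 [-109.    52.7] 3.275
65 0.05 [-109.8   62.3] 3.171
65 0.1 [-109.6   70.7] 3.08
65 0.2 [-107.5   85.3] 2.92
67 0 [-108.5   51.7] 3.308
67 0.05 [-109.7   62.1] 3.195
67 0.1 [-109.7   70.9] 3.099
67 0.2 [-107.8   86. ] 2.934
delta_pos [[0.0008, -0.0003, 0.0011], [0.0015, -0.0005, 0.002], [0.0021, -0.0006, 0.003], [0.0028, -0.0007, 0.0039], [0.0034, -0.0007, 0.0049], [0.0041, -0.0008, 0.0058], [0.0048, -0.0008, 0.0067], [0.0054, -0.0009, 0.0077]] 
rot [[0.0, 0.0, -0.0], [0.0, 0.0, -0.0], [0.0, 0.0, -0.0], [0.0, 0.0, -0.0], [0.0, 0.0, -0.0], [0.0, 0.0, -0.0], [0.0, 0.0, -0.0], [0.0, 0.0, -0.0]]
```

{"method": "carry_out", "body": {
  "delta_pos": [
    [0.0008,-0.0003,0.0011],
    [0.0015,-0.0005,0.002],
    [0.0021,-0.0006,0.003],
    [0.0028,-0.0007,0.0039],
    [0.0034,-0.0007,0.0049],
    [0.0041,-0.0008,0.0058],
    [0.0048,-0.0008,0.0067],
    [0.0054,-0.0009,0.0077]
  ],
  "rot": [
    [0,0,0],
    [0,0,0],
    [0,0,0],
    [0,0,0],
    [0,0,0],
    [0,0,0],
    [0,0,0],
    [0,0,0]
  ]
}}

```text
clock: 49.32
eef_pos: [509.4, 7.6, 53.1]
tcp_rot: [3.14, 0.611, 1.601]
contact_force: [-3.1, 0.3, -5.4]
opening: 0.197
grasp_force: 26.7
```

Run:
```python
from kw import *
kforce(3.12)
plan(3.12,3.20,8,np.array([.6,.9,-1.5]))
plan(3.20,3.30,20,np.array([.6,.9,-1.5]))
```

```text
t 49.33 dpos [ 0.4  0.1 -0.1] drot [-0.  -0.   0.1] F [-3.1  0.3 -5.4] open 0.197 g 26.67763178322275
out 3.0 fwd 5.4
delta_pos [[0.0006, -0.0002, 0.0007], [0.0011, -0.0002, 0.0015], [0.0016, -0.0002, 0.0023], [0.0021, -0.0002, 0.003], [0.0027, -0.0002, 0.0038], [0.0032, -0.0001, 0.0045], [0.0037, -0.0001, 0.0053], [0.0043, -0.0, 0.006]] 
rot [[0.0, 0.0, -0.0], [0.0, 0.0, -0.0], [0.0, 0.0, -0.0], [0.0, 0.0, -0.0], [0.0, 0.0, -0.0], [0.0, 0.0, -0.0], [0.0, 0.0, -0.0], [0.0, 0.0, -0.0]]
delta_pos [[0.0002, -0.0, 0.0004], [0.0005, 0.0, 0.0008], [0.0008, 0.0001, 0.0012], [0.001, 0.0001, 0.0015], [0.0013, 0.0001, 0.0019], [0.0015, 0.0002, 0.0023], [0.0018, 0.0002, 0.0027], [0.0021, 0.0003, 0.003]] 
rot [[0.0, 0.0, -0.0], [0.0, 0.0, -0.0], [0.0, 0.0, -0.0], [0.0, 0.0, -0.0], [0.0, 0.0, -0.0], [0.0, 0.0, -0.0], [0.0, 0.0, -0.0], [0.0, 0.0, -0.0]]
delta_pos [[0.0002, 0.0, 0.0004], [0.0005, 0.0001, 0.0008], [0.0008, 0.0001, 0.0012], [0.001, 0.0002, 0.0015], [0.0013, 0.0002, 0.0019], [0.0016, 0.0003, 0.0023], [0.0018, 0.0003, 0.0027], [0.0021, 0.0004, 0.003]] 
rot [[0.0, 0.0, -0.0], [0.0, 0.0, -0.0], [0.0, 0.0, -0.0], [0.0, 0.0, -0.0], [0.0, 0.0, -0.0], [0.0, 0.0, -0.0], [0.0, 0.0, -0.0], [0.0, 0.0, -0.0]]
delta_pos [[0.0002, 0.0001, 0.0004], [0.0005, 0.0001, 0.0008], [0.0008, 0.0002, 0.0012], [0.001, 0.0003, 0.0015]] 
rot [[0.0, 0.0, -0.0], [0.0, 0.0, -0.0], [0.0, 0.0, -0.0], [0.0, 0.0, -0.0]]
```

{"method": "carry_out", "body": {
  "delta_pos": [
    [0.0006,-0.0002,0.0007],
    [0.0011,-0.0002,0.0015],
    [0.0016,-0.0002,0.0023],
    [0.0021,-0.0002,0.003],
    [0.0027,-0.0002,0.0038],
    [0.0032,-0.0001,0.0045],
    [0.0037,-0.0001,0.0053],
    [0.0043,0.0,0.006]
  ],
  "rot": [
    [0,0,0],
    [0,0,0],
    [0,0,0],
    [0,0,0],
    [0,0,0],
    [0,0,0],
    [0,0,0],
    [0,0,0]
  ]
}}

```text
clock: 50.32
eef_pos: [509.6, 7.7, 45.8]
tcp_rot: [3.14, 0.611, 1.602]
contact_force: [1.6, -0.2, -5.2]
opening: 0.198
grasp_force: 26.6
```

{"method": "carry_out", "body": {
  "delta_pos": [
    [0.0005,0.0,0.0008],
    [0.001,0.0001,0.0015],
    [0.0015,0.0002,0.0023],
    [0.0021,0.0003,0.003]
  ],
  "rot": [
    [0,0,0],
    [0,0,0],
    [0,0,0],
    [0,0,0]
  ]
}}

```text
clock: 50.82
eef_pos: [510.2, 7.7, 42.9]
tcp_rot: [3.139, 0.612, 1.601]
contact_force: [2.0, 1.5, 8.1]
opening: 0.201
grasp_force: 27.9
```

The lid is resting on the rim (the force reversed sign). I'll relieve the preload and open.

{"method": "carry_out", "body": {
  "delta_pos": [
    [-0.0003,0.0,-0.0005],
    [-0.0006,0.0,-0.0008],
    [-0.0006,0.0,-0.0008]
  ],
  "rot": [
    [0,0,0],
    [0,0,0],
    [0,0,0]
  ]
}}

```text
clock: 51.2
eef_pos: [510.0, 7.7, 43.6]
tcp_rot: [3.139, 0.611, 1.601]
contact_force: [2.0, -0.4, 4.9]
opening: 0.195
grasp_force: 27.6
```

Run:
```python
from kw import *
s=r.sense();print(s["clock"],s["contact_force"],s["eef_pos"])
a=r.grab_frame("side");b=r.grab_frame("top")
a0=cv2.imread("pics/s0.png").astype(int);b0=cv2.imread("pics/t0.png").astype(int)
# compare the lid with the start pictures by registration of a lid patch
for n,im,i0,(l,t,rr,bt) in(("side",a,a0,(430,210,540,310)),("top",b,b0,(410,110,505,205))):
    sh,resp=cv2.phaseCorrelate(i0[t:bt,l:rr].mean(2),im[t:bt,l:rr].astype(int).mean(2));print(n,np.round(sh,2),round(resp,2),abs(im[t:bt,l:rr].astype(int)-i0[t:bt,l:rr]).mean().round(1))
```

```text
51.2 [ 1.97040536 -0.43461193  4.94373397] [510.04324211   7.71176957  43.57221265]
side [0.01 0.01] 1.01 3.9
top [-0.23  0.  ] 0.59 3.7
```

{"method": "carry_out", "body": {
  "delta_pos": [
    [-0.0003,0,-0.0005],
    [-0.0003,0,-0.0005],
    [-0.0003,0,-0.0005],
    [-0.0003,0,-0.0005]
  ],
  "rot": [
    [0,0,0],
    [0,0,0],
    [0,0,0],
    [0,0,0]
  ],
  "claw": 0.042
}}

```text
clock: 51.8
eef_pos: [509.3, 7.6, 43.5]
tcp_rot: [3.141, 0.611, 1.602]
contact_force: [0.6, -1.0, -0.3]
opening: 0.494
grasp_force: 0.0
```

{"method": "carry_out", "body": {
  "delta_pos": [
    [0,0,-0.015],
    [0,0,-0.035],
    [0,0,-0.06],
    [0,0,-0.09],
    [0,0,-0.12],
    [0,0,-0.15],
    [0,0,-0.15]
  ],
  "rot": [
    [0,0,0],
    [0,0,0],
    [0,0,0],
    [0,0,0],
    [0,0,0],
    [0,0,0],
    [0,0,0]
  ]
}}

```text
clock: 52.68
eef_pos: [508.0, 96.0, 169.0]
tcp_rot: [3.135, 0.608, 1.6]
contact_force: [1.1, 0.4, -1.1]
opening: 0.496
grasp_force: 0.0
```

Run:
```python
from kw import *
s=r.sense();print(s["clock"],s["contact_force"],s["eef_pos"],s["opening"])
a=r.grab_frame("side");b=r.grab_frame("top")
a0=cv2.imread("pics/s0.png").astype(int);b0=cv2.imread("pics/t0.png").astype(int)
for n,im,i0,(l,t,rr,bt) in(("side",a,a0,(430,210,540,310)),("top",b,b0,(410,110,505,205))):
    sh,resp=cv2.phaseCorrelate(i0[t:bt,l:rr].mean(2),im[t:bt,l:rr].astype(int).mean(2));print(n,np.round(sh,2),round(resp,2))
print([(np.round(d["box"],1).tolist(),round(d["p"],2)) for d in r.recognise("stay_knob","top")[:2]])
# other things: blocks of change outside arm
d=(abs(a.astype(int)-a0).max(2)>45).astype(np.uint8);k,lab,st,ce=cv2.connectedComponentsWithStats(cv2.morphologyEx(d,2,np.ones((3,3))))
print([st[i].tolist() for i in range(1,k) if st[i,4]>60])
```

```text
52.675 [ 1.10095638  0.40103633 -1.0975058 ] [507.98197781  96.00905139 169.02547897] 0.4958303621024274
side [0.01 0.02] 1.02
top [-0.04  0.02] 1.01
[([357.1, 192.8, 378.0, 200.1], 0.65), ([187.3, 235.6, 213.1, 257.2], 0.3)]
[[34, 0, 72, 157, 5817], [118, 0, 38, 117, 1899], [167, 0, 32, 35, 886], [247, 0, 45, 51, 1080], [258, 0, 17, 9, 77], [0, 12, 79, 201, 6146], [335, 12, 13, 29, 246], [295, 18, 21, 13, 165], [110, 22, 12, 24, 139], [320, 23, 17, 13, 148], [173, 36, 28, 63, 1103], [114, 46, 13, 11, 66], [91, 78, 10, 20, 84], [312, 84, 53, 87, 2491], [147, 135, 36, 72, 777], [117, 157, 53, 66, 2492]]
```

```bash
python3 -c "
from rig import r
print(r.sign_off())"
```

```text
the job is handed in; nothing more can be done
None
```

The job is handed in at about 53 s: the mould lies flat in the front bay, the lid is back on the rim exactly as at the start, and forces at the handle and knob stayed below the foot's limits; no verdict was returned.

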